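# Rerack the forming stakes in reverse order

### The job

On the goldsmith's bench, move the four steel forming stakes from the full rack to the empty rack in reverse order, counted from each rack's brass knob: the stake nearest the knob now must end in the compartment farthest from the empty rack's knob, the second one third, and so on, so that the last-used stake comes to hand first. Stand each one upright on the floor of its compartment; do not drop one or tip one over.

Things in the scene. Friction and masses are not known exactly. Their poses are not given: they have to be found in the camera images.
- full_rack: Low wooden tray that holds the four stakes at the start. Fixed, 206 mm long (its y axis), 56 wide (x); left or right, any yaw. Row of four 44 mm square compartments, centres at y = -75, -25, 25, 75 mm, x = 0. Stakes stand on 2 mm cork pads, 8 mm above the bench; wall tops (6 mm thick) at 14 mm. A 24 mm brass ball knob at the +y end reaches y = 132 mm, up to 24 mm high. Origin: centre of underside, z up.
- empty_rack: The other tray, alike but empty at the start. Fixed, 206 mm long (its y axis), 56 wide (x); left or right, any yaw. Row of four 44 mm square compartments, centres at y = -75, -25, 25, 75 mm, x = 0. Stakes stand on 2 mm cork pads, 8 mm above the bench; wall tops (6 mm thick) at 14 mm. A 24 mm brass ball knob at the +y end reaches y = 132 mm, up to 24 mm high. Origin: centre of underside, z up.
- stake_ball: Loose steel forming stake, upright: a round foot 30 mm across and 45 mm high, and on it a 25 mm ball on a short neck, 75 mm tall in all. Nothing is wider than the foot, and it weighs 0.2 to 0.4 kg. Origin: centre of the foot's underside, z up. Starts in the middle of a compartment of the full rack; which one changes.
- stake_cone: Loose steel forming stake, upright: a round foot 30 mm across and 45 mm high, and on it a pointed cone, 26 mm wide at its root, 80 mm tall in all. Nothing is wider than the foot, and it weighs 0.2 to 0.4 kg. Origin: centre of the foot's underside, z up. Starts in the middle of a compartment of the full rack; which one changes.
- stake_disc: Loose steel forming stake, upright: a round foot 30 mm across and 45 mm high, and on it a flat 30 mm disc like a small table on a short neck, 66 mm tall in all. Nothing is wider than the foot, and it weighs 0.2 to 0.4 kg. Origin: centre of the foot's underside, z up. Starts in the middle of a compartment of the full rack; which one changes.
- stake_bar: Loose steel forming stake, upright: a round foot 30 mm across and 45 mm high, and on it a 28 mm long, 12 mm thick level round bar across a short neck, 70 mm tall in all. Nothing is wider than the foot, and it weighs 0.2 to 0.4 kg. Origin: centre of the foot's underside, z up. Starts in the middle of a compartment of the full rack; which one changes.
- pad_ball: The cork pad (40 x 40 x 2 mm, fixed in the floor of the full rack) on which the ball stake stands at the start; it stays and so marks that stake's first place in the row. All four pads look alike. Origin: centre of its underside, 6 mm above the bench; axes as the full rack's.
- pad_cone: The cork pad (40 x 40 x 2 mm, fixed in the floor of the full rack) on which the cone stake stands at the start; it stays and so marks that stake's first place in the row. All four pads look alike. Origin: centre of its underside, 6 mm above the bench; axes as the full rack's.
- pad_disc: The cork pad (40 x 40 x 2 mm, fixed in the floor of the full rack) on which the disc stake stands at the start; it stays and so marks that stake's first place in the row. All four pads look alike. Origin: centre of its underside, 6 mm above the bench; axes as the full rack's.
- pad_bar: The cork pad (40 x 40 x 2 mm, fixed in the floor of the full rack) on which the bar stake stands at the start; it stays and so marks that stake's first place in the row. All four pads look alike. Origin: centre of its underside, 6 mm above the bench; axes as the full rack's.
Things that resemble listed ones, but are neither listed nor needed, are in the scene too. What is shaped like the stake_ball but orange is not meant.

How it is judged:
At the end, for the whole second after the job is handed in: Each stake stands upright (within 0.12 rad) and at rest on the floor of its own compartment of the empty rack, within 11 mm of the compartment's centre along and across the row and 4 mm in height; the stake that stood n-th from the full rack's knob is n-th from the other end of the empty rack ((not (y of pad_ball in the frame of full_rack between -0.095 and -0.055 m) or y of stake_ball in the frame of empty_rack between 0.064 and 0.086 m) and (not (y of pad_ball in the frame of full_rack between -0.045 and -0.005 m) or y of stake_ball in the frame of empty_rack between 0.014 and 0.036 m) and (not (y of pad_ball in the frame of full_rack between 0.005 and 0.045 m) or y of stake_ball in the frame of empty_rack between -0.036 and -0.014 m) and (not (y of pad_ball in the frame of full_rack between 0.055 and 0.095 m) or y of stake_ball in the frame of empty_rack between -0.086 and -0.064 m) and x of stake_ball in the frame of empty_rack between -0.011 and 0.011 m and z of stake_ball in the frame of empty_rack between 0.004 and 0.012 m and angle between each of stake_ball, stake_cone, stake_disc, stake_bar's own z axis and vertical below 0.12 rad and linear speed of each of stake_ball, stake_cone, stake_disc, stake_bar below 0.02 m/s and angular speed of each of stake_ball, stake_cone, stake_disc, stake_bar below 0.2 rad/s and (not (y of pad_cone in the frame of full_rack between -0.095 and -0.055 m) or y of stake_cone in the frame of empty_rack between 0.064 and 0.086 m) and (not (y of pad_cone in the frame of full_rack between -0.045 and -0.005 m) or y of stake_cone in the frame of empty_rack between 0.014 and 0.036 m) and (not (y of pad_cone in the frame of full_rack between 0.005 and 0.045 m) or y of stake_cone in the frame of empty_rack between -0.036 and -0.014 m) and (not (y of pad_cone in the frame of full_rack between 0.055 and 0.095 m) or y of stake_cone in the frame of empty_rack between -0.086 and -0.064 m) and x of stake_cone in the frame of empty_rack between -0.011 and 0.011 m and z of stake_cone in the frame of empty_rack between 0.004 and 0.012 m and (not (y of pad_disc in the frame of full_rack between -0.095 and -0.055 m) or y of stake_disc in the frame of empty_rack between 0.064 and 0.086 m) and (not (y of pad_disc in the frame of full_rack between -0.045 and -0.005 m) or y of stake_disc in the frame of empty_rack between 0.014 and 0.036 m) and (not (y of pad_disc in the frame of full_rack between 0.005 and 0.045 m) or y of stake_disc in the frame of empty_rack between -0.036 and -0.014 m) and (not (y of pad_disc in the frame of full_rack between 0.055 and 0.095 m) or y of stake_disc in the frame of empty_rack between -0.086 and -0.064 m) and x of stake_disc in the frame of empty_rack between -0.011 and 0.011 m and z of stake_disc in the frame of empty_rack between 0.004 and 0.012 m and (not (y of pad_bar in the frame of full_rack between -0.095 and -0.055 m) or y of stake_bar in the frame of empty_rack between 0.064 and 0.086 m) and (not (y of pad_bar in the frame of full_rack between -0.045 and -0.005 m) or y of stake_bar in the frame of empty_rack between 0.014 and 0.036 m) and (not (y of pad_bar in the frame of full_rack between 0.005 and 0.045 m) or y of stake_bar in the frame of empty_rack between -0.036 and -0.014 m) and (not (y of pad_bar in the frame of full_rack between 0.055 and 0.095 m) or y of stake_bar in the frame of empty_rack between -0.086 and -0.064 m) and x of stake_bar in the frame of empty_rack between -0.011 and 0.011 m and z of stake_bar in the frame of empty_rack between 0.004 and 0.012 m); the robot touches nothing.
It fails at once if a stake is tipped over (more than about 45 degrees) (angle between any of stake_ball, stake_cone, stake_disc, stake_bar's own z axis and vertical above 0.8 rad).
It fails at once if a stake is dropped from more than about 2 cm ((linear speed of stake_ball above 0.6 m/s and contact force between stake_ball and the fingers below 0.05 N) or (linear speed of stake_cone above 0.6 m/s and contact force between stake_cone and the fingers below 0.05 N) or (linear speed of stake_disc above 0.6 m/s and contact force between stake_disc and the fingers below 0.05 N) or (linear speed of stake_bar above 0.6 m/s and contact force between stake_bar and the fingers below 0.05 N)).
It also fails if it takes over 106 s, if anything falls off the work surface, if the arm or the gripper's body presses on something with over 40 N, if the wrist force passes 120 N, or if a joint passes its speed limit or range.

### The arm

A 6-joint arm with a two-finger parallel gripper is mounted at the origin on the work surface. World frame = base frame: x ahead of the robot, y to its left, z up, the work surface at z = 0. Lengths are in m, angles in rad, forces in N, time in s.
With the tool pointing down it reaches from about 0.3 to 0.775 m from the base axis. Payload 14.6 kg.
Tool frame: the origin (TCP) lies on the centre line of the jaws, within the pads' length; the fingertips stand ctrl.tcp_to_tips ahead of it and the grasp point (between the pads) lies 2 mm behind it (ctrl.tcp_to_tips is the distance from the TCP to the fingertips, in m); z points along the fingers, y is the line along which they close (so a half turn about z gives the same grasp; the last joint's range is limited). The gripper opens to 94 mm and grips with 3 to 60 N. Pads are 16 mm wide; open, the fingers measure 119 mm over their backs; the gripper's body (75 mm by 177 mm) begins 78 mm behind the grasp point.
Start: joints at [1.097, 0.3, 1.521, -0, 1.321, -0.067], TCP at [0.218, 0.505, 0.222] pointing down, gripper open.
Joint ranges: [-3.03, 3.03], [-0.79, 2.21], [0.23, 2.52], [-1.04, 4.18], [0, 3.07], [-2.55, 2.55]. Speed limits (rad/s): [2.22, 2.22, 2.57, 3.14, 3.14, 3.14].

### API

Orientations are given as [roll, pitch, yaw] about the fixed x, y, z axes, in that order (R = Rz(yaw) Ry(pitch) Rx(roll)).
In Python, from station import telemetry, viewer, hand_in, ctrl gives the robot as it stands.
- The arm moves only by the tool step_arm, never from a script. Its argument "plan" is a list of rows, each an object of numbers: "dx", "dy", "dz": the shift along the tool's x, y, z scaled (see below); "rx", "ry", "rz": the turn, a rotation vector about the tool's x, y, z scaled (see below); "claw": the closure, from 0 (fully open) to 1 (shut). In form: [{"dx": .., "dy": .., "dz": .., "rx": .., "ry": .., "rz": .., "claw": ..}, ...]. A call has 1 to 10 rows; each row shifts and turns the commanded pose from where the row before left it, along the tool's axes as they then stand; what a row does not reach is not made up. The controller multiplies each number of a shift by 0.1 m and each number of a turn by 90 degrees. A row lasts 1/10 s, in which the tool goes at most 50 mm and 8.59 degrees, less where a joint would pass 70% of its speed; a pose out of reach is approached as far as the arm can. A call with a number of a shift or a turn outside -1 to 1 is refused whole. A call with a gripper value outside its range is refused whole. The fingers move at their own pace and stop on an object; "grip_force" is the grip in N (left out, the last holds). Time passes only in rows, so rows that do not move let the fingers close. It gives the time, the measured TCP pose, the force, the opening and the grip force at its end, in the units of the state.
- telemetry.get_obs(): the state, without advancing time (a new reading comes with each control period).
- viewer.camera(name): name is "side" or "top"; returns a dict with "img" (420x560x3 uint8, red, green, blue), "z_map" (420x560 float32, m along the optical axis (not along the pixel's ray), 0 where there is no reading), "fx", "fy", "cx", "cy" (pixels), "dist" ([k1, k2, p1, p2, k3] as OpenCV has them; the pictures are not rectified), "R" (3x3) and "t" (3): a world point X has camera coordinates R X + t. Camera axes: x right, y down, z forward; pixel columns grow to the right and rows downward; lengths in m; the calibration is good to about 2 mm. A picture is of the moment at which its call begins.
- hand_in(): hands the job in; it is judged then, once.
Trained networks look in a picture, given as the dict that the camera call returned (one of the last four; its "shot" number tells which), for a name from the list of things; names that differ only in an ending like _2 or _b are one class to them, and where a whole thing is asked for, a point or a joint stands for the part that bears it (a point fixed in the world has none). Each returns a list of dicts, best first, with "score" (0 to 1); they miss things now and then, are a little off and sometimes report something else, mostly with a low value. They report only what shows in the picture. A call takes as long as a camera call. They do not tell look-alikes from the thing itself.
- viewer.recognise(target, picture): "rect" ([left, top, right, bottom] in pixels, round what is visible of it).
The state is a dict: "time_s": time; "qpos": joint angles; "joint_vel": joint speeds; "tau": joint torques, N m; "ee_pos": TCP position; "eef_rot": TCP orientation; "force": force on the tool from outside, world axes, zero at the start; "moment": the same for the moment, N m; "grip_width": finger opening in m; "grip_force": force on a finger pad.
Only numpy, scipy, OpenCV 4.12 (cv2) and the standard library are available. Lean on these libraries where they do the work, as an engineer would, in place of code of your own. Each camera call takes 0.05 s, during which the arm holds its last target. There are 200 camera calls.

## Working session

There is one attempt and no reset: what is moved stays moved. The work goes in short steps, Python scripts to look and compute and a tool call to move; the robot and the scene stay as the last step left them, time stands still between calls to the robot, and variables do not carry over. Pictures are saved under pics/ and viewed, at most 14 in all, crops included, and the job is handed in when it is done.

Besides the shell and the picture viewer there is one more tool, called after "Request:" as name(argument=value, ...), one argument or row to a line, values as JSON. step_arm: Moves the arm, as the interface text tells. Shifts and turns lie within -1 to 1; 1 stands for 0.1 m of shift or 90 degrees of turn. Its arguments: {"type":"object","properties":{"plan":{"type":"array"},"grip_force":{"type":"number"}},"required":["plan"]}

```bash
mkdir -p pics
cat > h.py <<'E'
import numpy as np, cv2
from station import telemetry, viewer, hand_in, ctrl
def K(c): return np.array([[c['fx'],0,c['cx']],[0,c['fy'],c['cy']],[0,0,1.]])
def cloud(c):
    h,w=c['z_map'].shape; v,u=np.mgrid[:h,:w]
    p=cv2.undistortPoints(np.stack([u,v],-1).reshape(-1,1,2).astype(float),K(c),np.array(c['dist'])).reshape(h,w,2)
    z=c['z_map'][...,None]; P=np.concatenate([p*z,z],-1)
    X=(P-np.array(c['t']))@np.array(c['R']); X[c['z_map']==0]=np.nan
    return X
def save(n,img): cv2.imwrite('pics/'+n,cv2.cvtColor(img,cv2.COLOR_RGB2BGR))
E
python3 - <<'E'
from h import *
o=telemetry.get_obs(); print(o['ee_pos'],o['eef_rot'],o['grip_width'],ctrl.tcp_to_tips)
for n in ['top','side']:
    c=viewer.camera(n); save(n+'0.png',c['img']); X=cloud(c); np.savez(n+'0.npz',X=X,img=c['img'],fx=c['fx'],fy=c['fy'],cx=c['cx'],cy=c['cy'],dist=c['dist'],R=c['R'],t=c['t'])
    print(n,'cam at',-np.array(c['R']).T@c['t'])
    for t in ['full_rack','empty_rack','stake_ball','stake_cone','stake_disc','stake_bar']:
        for d in viewer.recognise(t,c)[:3]:
            l,tp,r,b=[int(q) for q in d['rect']]; x=X[max(tp,0):b,max(l,0):r].reshape(-1,3)
            print(t,round(d['score'],2),[l,tp,r,b],np.nanmedian(x,0).round(3),'zmax',np.nanpercentile(x[:,2],98).round(3))
E
```

```text
[0.2175318  0.5049034  0.22188438] [-3.14047818e+00 -5.61135804e-05  2.73477307e+00] 0.09421013944064675 0.017
top cam at [ 0.46236087 -0.00779201  0.86688362]
full_rack 0.57 [335, 150, 377, 257] [ 0.541 -0.194  0.006] zmax 0.078
empty_rack 0.97 [114, 177, 222, 220] [0.56  0.227 0.005] zmax 0.016
stake_ball 0.68 [387, 261, 409, 275] [ 0.401 -0.274  0.043] zmax 0.076
stake_ball 0.55 [355, 236, 373, 249] [ 0.456 -0.202  0.053] zmax 0.083
stake_ball 0.47 [390, 230, 413, 249] [ 0.461 -0.287  0.015] zmax 0.075
stake_cone 0.52 [346, 167, 359, 184] [ 0.598 -0.183  0.053] zmax 0.083
stake_disc 0.5 [346, 190, 368, 207] [ 0.55  -0.19   0.049] zmax 0.076
stake_disc 0.42 [347, 169, 359, 183] [ 0.597 -0.183  0.055] zmax 0.085
stake_bar 0.59 [350, 213, 372, 227] [ 0.504 -0.198  0.046] zmax 0.079
side cam at [ 0.35461718 -0.61897185  0.66853374]
full_rack 0.62 [261, 263, 385, 328] [ 0.53  -0.216  0.005] zmax 0.076
full_rack 0.44 [267, 111, 291, 178] [0.566 0.228 0.008] zmax 0.017
full_rack 0.27 [317, 277, 343, 297] [ 0.542 -0.207  0.013] zmax 0.05
empty_rack 0.97 [267, 110, 290, 181] [0.564 0.22  0.008] zmax 0.017
stake_ball 0.84 [291, 318, 311, 356] [ 0.464 -0.298  0.038] zmax 0.074
stake_ball 0.79 [269, 274, 288, 314] [ 0.45  -0.216  0.039] zmax 0.082
stake_ball 0.75 [250, 322, 268, 363] [ 0.399 -0.289  0.037] zmax 0.074
stake_disc 0.59 [325, 256, 342, 295] [ 0.549 -0.204  0.049] zmax 0.075
stake_bar 0.91 [298, 273, 318, 304] [ 0.5   -0.21   0.039] zmax 0.076
stake_bar 0.36 [344, 269, 375, 285] [ 0.598 -0.199  0.013] zmax 0.045
stake_bar 0.24 [268, 112, 292, 182] [0.566 0.216 0.008] zmax 0.017
```

Run:
```python
from h import *
a=cv2.imread('pics/top0.png'); b=cv2.imread('pics/side0.png')
cv2.imwrite('pics/c1.png',cv2.resize(a[130:300,90:430],None,fx=2.35,fy=2.35,interpolation=cv2.INTER_CUBIC))
cv2.imwrite('pics/c2.png',cv2.resize(b[90:380,220:410],None,fx=2,fy=2,interpolation=cv2.INTER_CUBIC))
```

```text
(no output)
```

View pics/c1.png

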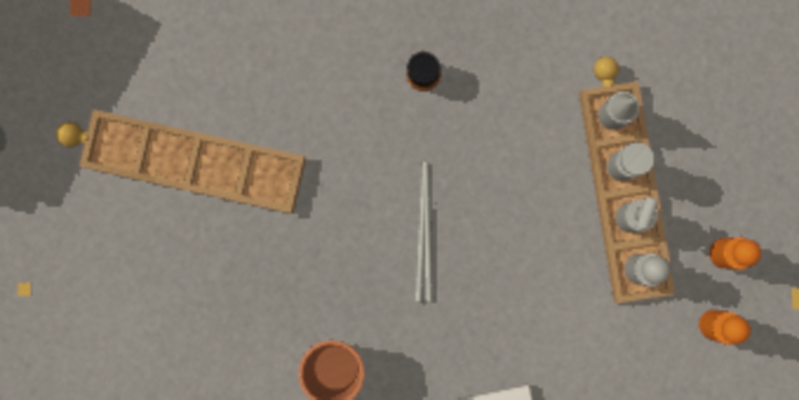

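View pics/c2.png

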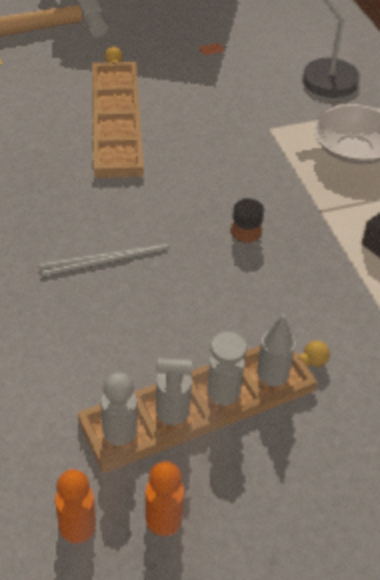

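The top crop shows the full rack on the right. From its knob at (606,69) the order is cone, disc, bar, ball. The two orange look-alikes stand to its right. The empty rack is on the left with its knob at (69,134). The side crop shows the same order.

So counted from the empty rack's knob, the stakes must end as ball, bar, disc, cone.

Run:
```python
from h import *
boxes={'full':([.40,.66,-.275,-.13]),'empty':([.48,.66,.10,.36])}
for n in ['top','side']:
    d=np.load(n+'0.npz'); X=d['X']; hsv=cv2.cvtColor(d['img'],cv2.COLOR_RGB2HSV)
    wood=(hsv[...,1]>60)&(hsv[...,0]>5)&(hsv[...,0]<30)
    for k,(x0,x1,y0,y1) in boxes.items():
        m=wood&(X[...,0]>x0)&(X[...,0]<x1)&(X[...,1]>y0)&(X[...,1]<y1)
        p=X[m&(X[...,2]>.0095)&(X[...,2]<.019)]
        # drop knob: largest minAreaRect after removing thin neck
        from collections import Counter
        c,s,a=cv2.minAreaRect((p[:,:2]*1000).astype(np.float32))
        print(n,k,len(p),'rect',np.round(c,1),np.round(s,1),round(a,1),'z med',np.median(p[:,2]).round(4))
        q=X[(X[...,0]>x0)&(X[...,0]<x1)&(X[...,1]>y0)&(X[...,1]<y1)&(X[...,2]>.0190)&wood]
        if len(q): print('  knob?',len(q),np.median(q,0).round(4))
    # stakes: grey feet
    x0,x1,y0,y1=boxes['full']
    m=(hsv[...,1]<60)&(X[...,0]>x0)&(X[...,0]<x1)&(X[...,1]>y0)&(X[...,1]<y1)
    for name,(cx,cy) in dict(ball=(.451,-.205),bar=(.501,-.2),disc=(.550,-.192),cone=(.599,-.185)).items():
        mm=m&(np.hypot(X[...,0]-cx,X[...,1]-cy)<.025)&(X[...,2]>.02)
        p=X[mm]; f=p[(p[:,2]>.022)&(p[:,2]<.05)]
        A=np.c_[2*f[:,:2],np.ones(len(f))]
        from scipy.optimize import least_squares
        r=least_squares(lambda v:np.hypot(f[:,0]-v[0],f[:,1]-v[1])-.015,[cx,cy],loss='soft_l1',f_scale=.001).x
        print(n,name,len(f),'axis fit',r.round(4),'top',np.percentile(p[:,2],98).round(4),'headmed',np.median(p[p[:,2]>.058],0).round(4))
```

```text
top full 886 rect [ 521.4 -199.9] [267.5  79.6] 15.4 z med 0.0134
  knob? 117 [ 0.5858 -0.1907  0.0242]
top empty 958 rect [562.1 227.8] [232.  56.] 76.8 z med 0.0129
  knob? 54 [0.5865 0.3317 0.021 ]
top ball 34 axis fit [ 0.4508 -0.2103] top 0.0833 headmed [ 0.4516 -0.2071  0.0793]
top bar 36 axis fit [ 0.5004 -0.2033] top 0.0789 headmed [ 0.5013 -0.2013  0.0764]
top disc 31 axis fit [ 0.55   -0.1961] top 0.0762 headmed [ 0.5497 -0.1952  0.0738]
top cone 41 axis fit [ 0.5995 -0.1889] top 0.0864 headmed [ 0.5968 -0.1855  0.0676]
side full 1123 rect [ 538.9 -197.2] [231.7  58.7] 7.7 z med 0.0131
  knob? 124 [ 0.6359 -0.1886  0.0231]
side empty 578 rect [563.2 224.6] [227.8  56. ] 76.7 z med 0.0129
  knob? 23 [0.5879 0.3301 0.0218]
side ball 156 axis fit [ 0.4522 -0.2085] top 0.0824 headmed [ 0.4509 -0.2143  0.0775]
side bar 157 axis fit [ 0.5018 -0.2015] top 0.0782 headmed [ 0.5    -0.2054  0.0751]
side disc 155 axis fit [ 0.5512 -0.1946] top 0.075 headmed [ 0.5501 -0.1973  0.0731]
side cone 160 axis fit [ 0.6009 -0.1877] top 0.0829 headmed [ 0.5981 -0.1923  0.0677]
```

Run:
```python
from h import *
from scipy.optimize import minimize
def sd(v,P): # distance outside wall-top region
    a=v[2]; d=P-v[:2]; y=d@[np.cos(a),np.sin(a)]; x=d@[np.sin(a),-np.cos(a)]
    out=np.hypot(np.maximum(abs(x)-.028,0),np.maximum(abs(y)-.103,0))
    yc=np.clip(np.round((y-.025)/.05)*.05+.025,-.075,.075)
    ins=np.maximum(np.minimum(.022-abs(x),.022-abs(y-yc)),0)
    return out+ins
def fit(P,v0):
    f=lambda v:np.minimum(sd(v,P),.006).mean()
    best=min((minimize(f,np.array(v0)+[dx,dy,da],method='Nelder-Mead',options=dict(xatol=1e-5,fatol=1e-9,maxiter=2000)) for dx in(-.004,0,.004) for dy in (-.008,0,.008) for da in(-.02,.02)),key=lambda r:r.fun)
    return best.x,best.fun
for n in ['top','side']:
    d=np.load(n+'0.npz'); X=d['X']; hsv=cv2.cvtColor(d['img'],cv2.COLOR_RGB2HSV)
    wood=(hsv[...,1]>60)&(hsv[...,0]>5)&(hsv[...,0]<30)
    for k,b,v0 in (('empty',[.48,.66,.10,.325],[.559,.218,np.radians(77)]),('full',[.40,.635,-.26,-.14],[.526,-.199,np.radians(8.1)])):
        m=wood&(X[...,0]>b[0])&(X[...,0]<b[1])&(X[...,1]>b[2])&(X[...,1]<b[3])&(X[...,2]>.0115)&(X[...,2]<.0175)
        v,f=fit(X[m][:,:2],v0)
        u=np.array([np.cos(v[2]),np.sin(v[2])])
        print(n,k,m.sum(),v[:2].round(4),np.degrees(v[2]).round(2),round(f*1000,2),'mm', [ (v[:2]+s*u).round(4).tolist() for s in (-.075,-.025,.025,.075)],'knob',(v[:2]+.12*u).round(3))
```

```text
top empty 702 [0.5592 0.2154] 76.85 0.23 mm [[0.5421, 0.1424], [0.5535, 0.1911], [0.5649, 0.2398], [0.5763, 0.2885]] knob [0.587 0.332]
top full 691 [ 0.5254 -0.1991] 8.24 0.2 mm [[0.4512, -0.2099], [0.5007, -0.2027], [0.5502, -0.1955], [0.5997, -0.1884]] knob [ 0.644 -0.182]
side empty 435 [0.5612 0.2159] 76.76 0.26 mm [[0.544, 0.1429], [0.5554, 0.1916], [0.5669, 0.2403], [0.5783, 0.2889]] knob [0.589 0.333]
side full 857 [ 0.5264 -0.199 ] 8.04 0.24 mm [[0.4522, -0.2095], [0.5017, -0.2025], [0.5512, -0.1955], [0.6007, -0.1885]] knob [ 0.645 -0.182]
```

```bash
cat > plan.py <<'E'
import sys,json
from h import *
from scipy.spatial.transform import Rotation as Ro
S=dict(ball=(.4517,-.2097),bar=(.5012,-.2026),disc=(.5507,-.1955),cone=(.6002,-.1885))
D=dict(ball=(.5773,.2887),bar=(.5659,.2400),disc=(.5545,.1913),cone=(.5431,.1427))
def goal(w,n,z): return np.array([*(S if w=='S' else D)[n],z]), Ro.from_euler('xyz',[180,0,8.1 if w=='S' else 76.8],degrees=True)
def plan(g,G,step=.04,p=None,R=None):
    o=telemetry.get_obs(); p=o['ee_pos']; R=Ro.from_euler('xyz',o['eef_rot'])
    rv=(R.inv()*G).as_rotvec(); n=max(1,int(np.ceil(np.linalg.norm(g-p)/step)),int(np.ceil(np.degrees(np.linalg.norm(rv))/8)))
    r=Ro.from_rotvec(rv/n); d=(g-p)/n; rows=[]
    for i in range(n):
        s=R.inv().apply(d)/.1; t=rv/n/(np.pi/2); R=R*r
        rows.append(dict(zip(['dx','dy','dz','rx','ry','rz'],[float(round(q,3)) for q in [*s,*t]])))
    print('at',p.round(4),n,'rows')
    for q in rows: print(json.dumps(q))
if __name__=='__main__':
    a=sys.argv; plan(*goal(a[1],a[2],float(a[3])),*(map(float,a[4:5])))
E
python3 - <<'E'
from h import *
for n in ['top','side']:
    X=np.load(n+'0.npz')['X'].reshape(-1,3); m=(X[:,2]>.092)&(X[:,0]>.2)&(X[:,0]<.85)
    q=X[m]; print(n,m.sum()); 
    u,c=np.unique((q//.05*.05).round(2),axis=0,return_counts=True)
    for a,b in zip(u,c):
        if b>3: print(a,b)
E
python3 plan.py S cone 0.20
```

```text
top 5906
[ 0.65 -0.65  0.05] 5
[0.65 0.5  0.05] 75
[0.65 0.5  0.1 ] 172
[ 0.7  -0.6   0.05] 51
[ 0.7 -0.6  0.1] 230
[0.7  0.45 0.05] 34
[0.7  0.45 0.1 ] 263
[0.7  0.45 0.15] 106
[0.7  0.5  0.05] 44
[0.7 0.5 0.1] 267
[0.7  0.5  0.15] 11
[ 0.75 -0.6   0.05] 8
[ 0.75 -0.6   0.1 ] 58
[ 0.75 -0.45  0.05] 22
[ 0.75 -0.45  0.1 ] 313
[ 0.75 -0.4   0.05] 40
[ 0.75 -0.4   0.1 ] 431
[ 0.75 -0.35  0.05] 46
[ 0.75 -0.35  0.1 ] 327
[ 0.75 -0.3   0.05] 37
[ 0.75 -0.3   0.1 ] 248
[ 0.75 -0.25  0.05] 6
[ 0.75 -0.25  0.1 ] 34
[0.75 0.2  0.1 ] 31
[0.75 0.45 0.05] 28
[0.75 0.45 0.1 ] 202
[0.75 0.45 0.15] 159
[ 0.8  -0.45  0.1 ] 454
[ 0.8 -0.4  0.1] 601
[ 0.8  -0.35  0.1 ] 608
[ 0.8 -0.3  0.1] 608
[ 0.8  -0.25  0.05] 27
[ 0.8  -0.25  0.1 ] 249
[0.8  0.2  0.05] 11
[0.8 0.2 0.1] 96
side 12934
[0.2 0.4 0.2] 41
[0.2  0.4  0.25] 49
[0.2 0.4 0.3] 130
[0.2  0.45 0.2 ] 43
[0.2  0.45 0.25] 36
[0.2 0.5 0.2] 108
[0.2  0.5  0.25] 64
[0.2  0.55 0.2 ] 47
[0.2  0.55 0.25] 27
[0.2  1.   0.05] 18
[0.2 1.  0.1] 7
[0.2  1.05 0.05] 6
[0.25 0.55 0.05] 25
[0.25 0.55 0.1 ] 99
[0.25 0.55 0.2 ] 14
[0.25 0.55 0.25] 5
[0.25 0.6  0
[... 2934 characters left out ...]
"rz": 0.083}
{"dx": -0.285, "dy": 0.275, "dz": 0.011, "rx": -0.0, "ry": 0.0, "rz": 0.083}
{"dx": -0.247, "dy": 0.309, "dz": 0.011, "rx": -0.0, "ry": 0.0, "rz": 0.083}
{"dx": -0.205, "dy": 0.339, "dz": 0.011, "rx": -0.0, "ry": 0.0, "rz": 0.083}
{"dx": -0.16, "dy": 0.362, "dz": 0.011, "rx": -0.0, "ry": 0.0, "rz": 0.083}
{"dx": -0.112, "dy": 0.38, "dz": 0.011, "rx": -0.0, "ry": 0.0, "rz": 0.083}
{"dx": -0.062, "dy": 0.391, "dz": 0.011, "rx": -0.0, "ry": 0.0, "rz": 0.083}
{"dx": -0.01, "dy": 0.396, "dz": 0.011, "rx": -0.0, "ry": 0.0, "rz": 0.083}
{"dx": 0.041, "dy": 0.394, "dz": 0.011, "rx": -0.0, "ry": 0.0, "rz": 0.083}
{"dx": 0.091, "dy": 0.385, "dz": 0.011, "rx": -0.0, "ry": 0.0, "rz": 0.083}
```

Request:
step_arm(
  plan=[
    {"dx": -0.31,"dy": -0.24,"rz": 0.083,"claw": 0.4},
    {"dx": -0.34,"dy": -0.2,"rz": 0.083,"claw": 0.4},
    {"dx": -0.37,"dy": -0.15,"rz": 0.083,"claw": 0.4},
    {"dx": -0.38,"dy": -0.11,"rz": 0.083,"claw": 0.4},
    {"dx": -0.39,"dy": -0.06,"rz": 0.083,"claw": 0.4},
    {"dx": -0.4,"dy": 0,"rz": 0.083,"claw": 0.4},
    {"dx": -0.39,"dy": 0.05,"rz": 0.083,"claw": 0.4},
    {"dx": -0.38,"dy": 0.1,"rz": 0.083,"claw": 0.4},
    {"dx": -0.37,"dy": 0.15,"rz": 0.083,"claw": 0.4},
    {"dx": -0.35,"dy": 0.19,"rz": 0.083,"claw": 0.4},
  ],
  grip_force=25,
)

```text
$.plan[0]: bad value
```

Request:
step_arm(
  plan=[
    {"dx": -0.32,"dy": 0.24,"rz": 0.083,"claw": 0.4},
    {"dx": -0.28,"dy": 0.28,"rz": 0.083,"claw": 0.4},
    {"dx": -0.25,"dy": 0.31,"rz": 0.083,"claw": 0.4},
    {"dx": -0.2,"dy": 0.34,"rz": 0.083,"claw": 0.4},
    {"dx": -0.16,"dy": 0.36,"rz": 0.083,"claw": 0.4},
    {"dx": -0.11,"dy": 0.38,"rz": 0.083,"claw": 0.4},
    {"dx": -0.06,"dy": 0.39,"rz": 0.083,"claw": 0.4},
    {"dx": -0.01,"dy": 0.4,"rz": 0.083,"claw": 0.4},
    {"dx": 0.04,"dy": 0.39,"rz": 0.083,"claw": 0.4},
    {"dx": 0.09,"dy": 0.39,"rz": 0.083,"claw": 0.4},
  ],
)

```text
$.plan[0]: bad value
```

Request:
step_arm(
  plan=[
    {"claw": 0.4},
    {"claw": 0.4},
  ],
)

```text
$.plan[0]: bad value
```

```bash
python3 plan.py S cone 0.14; python3 -c "
from h import *;o=telemetry.get_obs();print(o['time_s'],o['eef_rot'],o['grip_width'],o['force'])"
```

```text
at [0.2176 0.5051 0.2224] 20 rows
{"dx": -0.313, "dy": -0.243, "dz": 0.041, "rx": -0.0, "ry": 0.0, "rz": 0.083}
{"dx": -0.342, "dy": -0.2, "dz": 0.041, "rx": -0.0, "ry": 0.0, "rz": 0.083}
{"dx": -0.365, "dy": -0.154, "dz": 0.041, "rx": -0.0, "ry": 0.0, "rz": 0.083}
{"dx": -0.382, "dy": -0.106, "dz": 0.041, "rx": -0.0, "ry": 0.0, "rz": 0.083}
{"dx": -0.392, "dy": -0.056, "dz": 0.041, "rx": -0.0, "ry": 0.0, "rz": 0.083}
{"dx": -0.396, "dy": -0.005, "dz": 0.041, "rx": -0.0, "ry": 0.0, "rz": 0.083}
{"dx": -0.393, "dy": 0.047, "dz": 0.041, "rx": -0.0, "ry": 0.0, "rz": 0.083}
{"dx": -0.384, "dy": 0.097, "dz": 0.041, "rx": -0.0, "ry": 0.0, "rz": 0.083}
{"dx": -0.368, "dy": 0.146, "dz": 0.041, "rx": -0.0, "ry": 0.0, "rz": 0.083}
{"dx": -0.346, "dy": 0.192, "dz": 0.041, "rx": -0.0, "ry": 0.0, "rz": 0.083}
{"dx": -0.318, "dy": 0.236, "dz": 0.041, "rx": -0.0, "ry": 0.0, "rz": 0.083}
{"dx": -0.285, "dy": 0.275, "dz": 0.041, "rx": -0.0, "ry": 0.0, "rz": 0.083}
{"dx": -0.247, "dy": 0.309, "dz": 0.041, "rx": -0.0, "ry": 0.0, "rz": 0.083}
{"dx": -0.205, "dy": 0.339, "dz": 0.041, "rx": -0.0, "ry": 0.0, "rz": 0.083}
{"dx": -0.16, "dy": 0.362, "dz": 0.041, "rx": -0.0, "ry": 0.0, "rz": 0.083}
{"dx": -0.112, "dy": 0.38, "dz": 0.041, "rx": -0.0, "ry": 0.0, "rz": 0.083}
{"dx": -0.062, "dy": 0.391, "dz": 0.041, "rx": -0.0, "ry": 0.0, "rz": 0.083}
{"dx": -0.01, "dy": 0.396, "dz": 0.041, "rx": -0.0, "ry": 0.0, "rz": 0.083}
{"dx": 0.041, "dy": 0.394, "dz": 0.041, "rx": -0.0, "ry": 0.0, "rz": 0.083}
{"dx": 0.091, "dy": 0.385, "dz": 0.041, "rx": -0.0, "ry": 0.0, "rz": 0.083}
0.7 [-3.14153547e+00 -1.00851155e-05  2.73479061e+00] 0.09395302439985215 [-0.80563054 -0.06750773 -0.45634343]
```

Request:
step_arm(
  plan=[
    {"dx": -0.31,"dy": -0.24,"dz": 0,"rx": 0,"ry": 0,"rz": 0.083,"claw": 0.4},
    {"dx": -0.34,"dy": -0.2,"dz": 0,"rx": 0,"ry": 0,"rz": 0.083,"claw": 0.4},
    {"dx": -0.37,"dy": -0.15,"dz": 0,"rx": 0,"ry": 0,"rz": 0.083,"claw": 0.4},
    {"dx": -0.38,"dy": -0.11,"dz": 0,"rx": 0,"ry": 0,"rz": 0.083,"claw": 0.4},
    {"dx": -0.39,"dy": -0.06,"dz": 0,"rx": 0,"ry": 0,"rz": 0.083,"claw": 0.4},
    {"dx": -0.4,"dy": 0,"dz": 0,"rx": 0,"ry": 0,"rz": 0.083,"claw": 0.4},
    {"dx": -0.39,"dy": 0.05,"dz": 0,"rx": 0,"ry": 0,"rz": 0.083,"claw": 0.4},
    {"dx": -0.38,"dy": 0.1,"dz": 0,"rx": 0,"ry": 0,"rz": 0.083,"claw": 0.4},
    {"dx": -0.37,"dy": 0.15,"dz": 0,"rx": 0,"ry": 0,"rz": 0.083,"claw": 0.4},
    {"dx": -0.35,"dy": 0.19,"dz": 0,"rx": 0,"ry": 0,"rz": 0.083,"claw": 0.4},
  ],
  grip_force=25,
)

```text
time_s: 1.7
ee_pos: [0.4091, 0.1567, 0.2227]
eef_rot: [3.141, -0.0, 1.426]
force: [0.6, 1.2, -0.6]
grip_width: 0.0564
grip_force: 0.0
```

Request:
step_arm(
  plan=[
    {"dx": -0.32,"dy": 0.24,"dz": 0,"rx": 0,"ry": 0,"rz": 0.083,"claw": 0.4},
    {"dx": -0.28,"dy": 0.28,"dz": 0,"rx": 0,"ry": 0,"rz": 0.083,"claw": 0.4},
    {"dx": -0.25,"dy": 0.31,"dz": 0,"rx": 0,"ry": 0,"rz": 0.083,"claw": 0.4},
    {"dx": -0.2,"dy": 0.34,"dz": 0,"rx": 0,"ry": 0,"rz": 0.083,"claw": 0.4},
    {"dx": -0.16,"dy": 0.36,"dz": 0,"rx": 0,"ry": 0,"rz": 0.083,"claw": 0.4},
    {"dx": -0.11,"dy": 0.38,"dz": 0,"rx": 0,"ry": 0,"rz": 0.083,"claw": 0.4},
    {"dx": -0.06,"dy": 0.39,"dz": 0,"rx": 0,"ry": 0,"rz": 0.083,"claw": 0.4},
    {"dx": -0.01,"dy": 0.4,"dz": 0,"rx": 0,"ry": 0,"rz": 0.083,"claw": 0.4},
    {"dx": 0.04,"dy": 0.39,"dz": 0,"rx": 0,"ry": 0,"rz": 0.083,"claw": 0.4},
    {"dx": 0.09,"dy": 0.39,"dz": 0,"rx": 0,"ry": 0,"rz": 0.083,"claw": 0.4},
  ],
)

```text
time_s: 2.7
ee_pos: [0.5981, -0.1918, 0.2224]
eef_rot: [-3.142, -0.0, 0.122]
force: [0.1, 0.1, -0.1]
grip_width: 0.0561
grip_force: 0.0
```

Request:
step_arm(
  plan=[
    {"dx": 0,"dy": 0,"dz": 0,"rx": 0,"ry": 0,"rz": 0,"claw": 0.4},
    {"dx": 0,"dy": 0,"dz": 0,"rx": 0,"ry": 0,"rz": 0,"claw": 0.4},
  ],
)

```text
time_s: 2.9
ee_pos: [0.5975, -0.1906, 0.2218]
eef_rot: [-3.141, 0.001, 0.127]
force: [-0.2, 1.3, 0.5]
grip_width: 0.0562
grip_force: 0.0
```

```bash
sed -i "s/print('at',p.round(4),n,'rows')/print('t',round(o['time_s'],1),'at',p.round(4),o['eef_rot'].round(4),'w',round(o['grip_width'],4),'F',np.round(o['force'],1),'go',(g-p).round(4),n,'rows')/" plan.py; python3 plan.py S cone 0.14
```

```text
t 2.9 at [ 0.5975 -0.1906  0.2218] [-3.141e+00  8.000e-04  1.274e-01] w 0.0562 F [-0.2  1.3  0.5] go [ 0.0027  0.0021 -0.0818] 3 rows
{"dx": 0.01, "dy": -0.006, "dz": 0.273, "rx": -0.0, "ry": 0.0, "rz": -0.003}
{"dx": 0.01, "dy": -0.006, "dz": 0.273, "rx": -0.0, "ry": 0.0, "rz": -0.003}
{"dx": 0.01, "dy": -0.006, "dz": 0.273, "rx": -0.0, "ry": 0.0, "rz": -0.003}
```

Request:
step_arm(
  plan=[
    {"dx": 0.03,"dy": -0.017,"dz": 0,"rx": 0,"ry": 0,"rz": 0.01,"claw": 0.4},
    {"dx": 0,"dy": 0,"dz": 0.36,"rx": 0,"ry": 0,"rz": 0,"claw": 0.4},
    {"dx": 0,"dy": 0,"dz": 0.36,"rx": 0,"ry": 0,"rz": 0,"claw": 0.4},
    {"dx": 0,"dy": 0,"dz": 0.36,"rx": 0,"ry": 0,"rz": 0,"claw": 0.4},
    {"dx": 0,"dy": 0,"dz": 0.25,"rx": 0,"ry": 0,"rz": 0,"claw": 0.4},
    {"dx": 0,"dy": 0,"dz": 0.25,"rx": 0,"ry": 0,"rz": 0,"claw": 0.4},
    {"dx": 0,"dy": 0,"dz": 0.24,"rx": 0,"ry": 0,"rz": 0,"claw": 0.4},
    {"dx": 0,"dy": 0,"dz": 0,"rx": 0,"ry": 0,"rz": 0,"claw": 0.4},
    {"dx": 0,"dy": 0,"dz": 0,"rx": 0,"ry": 0,"rz": 0,"claw": 0.4},
  ],
)

```text
time_s: 3.8
ee_pos: [0.6007, -0.1875, 0.0415]
eef_rot: [3.141, -0.001, 0.113]
force: [0.3, -0.4, 1.0]
grip_width: 0.0569
grip_force: 0.0
```

```bash
python3 plan.py S cone 0.04
```

```text
t 3.8 at [ 0.6007 -0.1875  0.0415] [ 3.1414e+00 -6.0000e-04  1.1260e-01] w 0.0569 F [ 0.3 -0.4  1. ] go [-0.0005 -0.001  -0.0015] 1 rows
{"dx": -0.006, "dy": 0.01, "dz": 0.015, "rx": 0.0, "ry": -0.0, "rz": -0.018}
```

Request:
step_arm(
  plan=[
    {"dx": -0.006,"dy": 0.01,"dz": 0.015,"rx": 0,"ry": 0,"rz": -0.018,"claw": 0.4},
    {"dx": 0,"dy": 0,"dz": 0,"rx": 0,"ry": 0,"rz": 0,"claw": 1},
    {"dx": 0,"dy": 0,"dz": 0,"rx": 0,"ry": 0,"rz": 0,"claw": 1},
    {"dx": 0,"dy": 0,"dz": 0,"rx": 0,"ry": 0,"rz": 0,"claw": 1},
    {"dx": 0,"dy": 0,"dz": 0,"rx": 0,"ry": 0,"rz": 0,"claw": 1},
    {"dx": 0,"dy": 0,"dz": 0,"rx": 0,"ry": 0,"rz": 0,"claw": 1},
    {"dx": 0,"dy": 0,"dz": 0,"rx": 0,"ry": 0,"rz": 0,"claw": 1},
  ],
  grip_force=25,
)

```text
time_s: 4.5
ee_pos: [0.6001, -0.1889, 0.0396]
eef_rot: [-3.141, -0.001, 0.14]
force: [-1.3, 3.3, 5.6]
grip_width: 0.0281
grip_force: 25.0
```

```bash
python3 plan.py S cone 0.16
```

```text
t 4.5 at [ 0.6001 -0.1889  0.0396] [-3.1413e+00 -6.0000e-04  1.3980e-01] w 0.0281 F [-1.3  3.3  5.6] go [1.000e-04 4.000e-04 1.204e-01] 4 rows
{"dx": 0.0, "dy": -0.001, "dz": -0.301, "rx": -0.0, "ry": -0.0, "rz": -0.0}
{"dx": 0.0, "dy": -0.001, "dz": -0.301, "rx": -0.0, "ry": -0.0, "rz": -0.0}
{"dx": 0.0, "dy": -0.001, "dz": -0.301, "rx": -0.0, "ry": -0.0, "rz": -0.0}
{"dx": 0.0, "dy": -0.001, "dz": -0.301, "rx": -0.0, "ry": -0.0, "rz": -0.0}
```

Request:
step_arm(
  plan=[
    {"dx": 0,"dy": 0,"dz": -0.1,"rx": 0,"ry": 0,"rz": 0,"claw": 1},
    {"dx": 0,"dy": 0,"dz": -0.2,"rx": 0,"ry": 0,"rz": 0,"claw": 1},
    {"dx": 0,"dy": 0,"dz": -0.3,"rx": 0,"ry": 0,"rz": 0,"claw": 1},
    {"dx": 0,"dy": 0,"dz": -0.3,"rx": 0,"ry": 0,"rz": 0,"claw": 1},
    {"dx": 0,"dy": 0,"dz": -0.3,"rx": 0,"ry": 0,"rz": 0,"claw": 1},
    {"dx": 0,"dy": 0,"dz": 0,"rx": 0,"ry": 0,"rz": 0,"claw": 1},
  ],
  grip_force=25,
)

```text
time_s: 5.1
ee_pos: [0.6012, -0.19, 0.1636]
eef_rot: [3.138, -0.006, 0.14]
force: [0.3, -0.3, -3.8]
grip_width: 0.0283
grip_force: 25.0
```

```bash
python3 plan.py D cone 0.16 .03; python3 -c "
from h import *
c=viewer.camera('side'); save('l.png',cv2.resize(c['img'][180:360,220:420],None,fx=2,fy=2))"
```

```text
t 5.1 at [ 0.6012 -0.19    0.1636] [ 3.138  -0.006   0.1397] w 0.0283 F [ 0.3 -0.3 -3.8] go [-0.0581  0.3327 -0.0036] 12 rows
{"dx": -0.009, "dy": -0.281, "dz": 0.002, "rx": 0.0, "ry": -0.0, "rz": -0.064}
{"dx": 0.019, "dy": -0.281, "dz": 0.002, "rx": 0.0, "ry": -0.0, "rz": -0.064}
{"dx": 0.047, "dy": -0.278, "dz": 0.002, "rx": 0.0, "ry": -0.0, "rz": -0.064}
{"dx": 0.074, "dy": -0.271, "dz": 0.002, "rx": 0.0, "ry": -0.0, "rz": -0.064}
{"dx": 0.101, "dy": -0.263, "dz": 0.003, "rx": 0.0, "ry": -0.0, "rz": -0.064}
{"dx": 0.127, "dy": -0.251, "dz": 0.003, "rx": 0.0, "ry": -0.0, "rz": -0.064}
{"dx": 0.151, "dy": -0.237, "dz": 0.003, "rx": 0.0, "ry": -0.0, "rz": -0.064}
{"dx": 0.174, "dy": -0.221, "dz": 0.003, "rx": 0.0, "ry": -0.0, "rz": -0.064}
{"dx": 0.195, "dy": -0.203, "dz": 0.003, "rx": 0.0, "ry": -0.0, "rz": -0.064}
{"dx": 0.215, "dy": -0.182, "dz": 0.003, "rx": 0.0, "ry": -0.0, "rz": -0.064}
{"dx": 0.232, "dy": -0.16, "dz": 0.003, "rx": 0.0, "ry": -0.0, "rz": -0.064}
{"dx": 0.246, "dy": -0.136, "dz": 0.003, "rx": 0.0, "ry": -0.0, "rz": -0.064}
```

View pics/l.png

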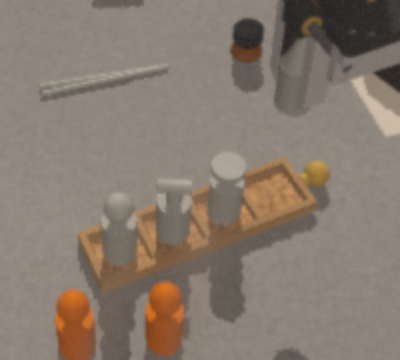

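The cone hangs in the fingers at about (295,85), and its compartment at (280,185) is empty. The other three stakes stand undisturbed.

Request:
step_arm(
  plan=[
    {"dx": -0.01,"dy": -0.28,"dz": 0,"rx": 0,"ry": 0,"rz": -0.064,"claw": 1},
    {"dx": 0.02,"dy": -0.28,"dz": 0,"rx": 0,"ry": 0,"rz": -0.064,"claw": 1},
    {"dx": 0.05,"dy": -0.28,"dz": 0,"rx": 0,"ry": 0,"rz": -0.064,"claw": 1},
    {"dx": 0.07,"dy": -0.27,"dz": 0,"rx": 0,"ry": 0,"rz": -0.064,"claw": 1},
    {"dx": 0.1,"dy": -0.26,"dz": 0,"rx": 0,"ry": 0,"rz": -0.064,"claw": 1},
    {"dx": 0.13,"dy": -0.25,"dz": 0,"rx": 0,"ry": 0,"rz": -0.064,"claw": 1},
    {"dx": 0.15,"dy": -0.24,"dz": 0,"rx": 0,"ry": 0,"rz": -0.064,"claw": 1},
    {"dx": 0.17,"dy": -0.22,"dz": 0,"rx": 0,"ry": 0,"rz": -0.064,"claw": 1},
    {"dx": 0.2,"dy": -0.2,"dz": 0,"rx": 0,"ry": 0,"rz": -0.064,"claw": 1},
    {"dx": 0.22,"dy": -0.18,"dz": 0,"rx": 0,"ry": 0,"rz": -0.064,"claw": 1},
  ],
)

```text
time_s: 6.15
ee_pos: [0.5506, 0.0887, 0.157]
eef_rot: [-3.139, 0.002, 1.149]
force: [0.0, -0.1, -2.6]
grip_width: 0.0282
grip_force: 25.0
```

Request:
step_arm(
  plan=[
    {"dx": 0.23,"dy": -0.16,"dz": 0,"rx": 0,"ry": 0,"rz": -0.064,"claw": 1},
    {"dx": 0.25,"dy": -0.14,"dz": 0,"rx": 0,"ry": 0,"rz": -0.064,"claw": 1},
    {"dx": 0,"dy": 0,"dz": 0,"rx": 0,"ry": 0,"rz": 0,"claw": 1},
    {"dx": 0,"dy": 0,"dz": 0,"rx": 0,"ry": 0,"rz": 0,"claw": 1},
    {"dx": 0,"dy": 0,"dz": 0,"rx": 0,"ry": 0,"rz": 0,"claw": 1},
  ],
)

```text
time_s: 6.65
ee_pos: [0.5411, 0.1427, 0.158]
eef_rot: [-3.14, 0.001, 1.344]
force: [0.5, 0.1, -3.0]
grip_width: 0.0284
grip_force: 25.0
```

```bash
python3 plan.py D cone 0.05 .2
```

```text
t 6.7 at [0.5411 0.1427 0.158 ] [-3.1403e+00  8.0000e-04  1.3444e+00] w 0.0284 F [ 0.5  0.1 -3. ] go [ 0.002 -0.    -0.108] 1 rows
{"dx": 0.005, "dy": 0.021, "dz": 1.08, "rx": -0.001, "ry": 0.001, "rz": 0.003}
```

Request:
step_arm(
  plan=[
    {"dx": 0.005,"dy": 0.02,"dz": 0.2,"rx": 0,"ry": 0,"rz": 0,"claw": 1},
    {"dx": 0,"dy": 0,"dz": 0.25,"rx": 0,"ry": 0,"rz": 0,"claw": 1},
    {"dx": 0,"dy": 0,"dz": 0.25,"rx": 0,"ry": 0,"rz": 0,"claw": 1},
    {"dx": 0,"dy": 0,"dz": 0.2,"rx": 0,"ry": 0,"rz": 0,"claw": 1},
    {"dx": 0,"dy": 0,"dz": 0.15,"rx": 0,"ry": 0,"rz": 0,"claw": 1},
    {"dx": 0,"dy": 0,"dz": 0,"rx": 0,"ry": 0,"rz": 0,"claw": 1},
    {"dx": 0,"dy": 0,"dz": 0,"rx": 0,"ry": 0,"rz": 0,"claw": 1},
    {"dx": 0,"dy": 0,"dz": 0,"rx": 0,"ry": 0,"rz": 0,"claw": 1},
  ],
)

```text
time_s: 7.45
ee_pos: [0.544, 0.1435, 0.0551]
eef_rot: [3.14, -0.001, 1.346]
force: [-1.1, -0.2, -3.1]
grip_width: 0.0283
grip_force: 25.0
```

```bash
python3 plan.py D cone 0.041 .2
```

```text
t 7.5 at [0.544  0.1435 0.0551] [ 3.1400e+00 -7.0000e-04  1.3459e+00] w 0.0283 F [-1.1 -0.2 -3.1] go [-0.0009 -0.0008 -0.0141] 1 rows
{"dx": -0.01, "dy": -0.008, "dz": 0.141, "rx": 0.001, "ry": -0.0, "rz": 0.003}
```

Request:
step_arm(
  plan=[
    {"dx": -0.01,"dy": -0.01,"dz": 0.05,"rx": 0,"ry": 0,"rz": 0,"claw": 1},
    {"dx": 0,"dy": 0,"dz": 0.04,"rx": 0,"ry": 0,"rz": 0,"claw": 1},
    {"dx": 0,"dy": 0,"dz": 0.03,"rx": 0,"ry": 0,"rz": 0,"claw": 1},
    {"dx": 0,"dy": 0,"dz": 0.02,"rx": 0,"ry": 0,"rz": 0,"claw": 1},
    {"dx": 0,"dy": 0,"dz": 0,"rx": 0,"ry": 0,"rz": 0,"claw": 1},
    {"dx": 0,"dy": 0,"dz": 0,"rx": 0,"ry": 0,"rz": 0,"claw": 1},
  ],
)

```text
time_s: 8.05
ee_pos: [0.5422, 0.1428, 0.04]
eef_rot: [3.142, -0.0, 1.346]
force: [-0.3, -1.3, -3.2]
grip_width: 0.028
grip_force: 25.0
```

```bash
python3 plan.py D cone 0.0398 .2
```

```text
t 8.1 at [0.5422 0.1428 0.04  ] [ 3.1415 -0.      1.3462] w 0.028 F [-0.3 -1.3 -3.2] go [ 0.0009 -0.0001 -0.0002] 1 rows
{"dx": 0.001, "dy": 0.009, "dz": 0.002, "rx": 0.0, "ry": -0.0, "rz": 0.004}
```

Request:
step_arm(
  plan=[
    {"dx": 0,"dy": 0,"dz": 0.01,"rx": 0,"ry": 0,"rz": 0,"claw": 1},
    {"dx": 0,"dy": 0,"dz": 0,"rx": 0,"ry": 0,"rz": 0,"claw": 1},
    {"dx": 0,"dy": 0,"dz": 0,"rx": 0,"ry": 0,"rz": 0,"claw": 1},
  ],
)

```text
time_s: 8.35
ee_pos: [0.5423, 0.1429, 0.0396]
eef_rot: [3.141, -0.0, 1.346]
force: [-3.4, -1.2, 4.4]
grip_width: 0.0287
grip_force: 25.0
```

Request:
step_arm(
  plan=[
    {"dx": 0,"dy": 0,"dz": 0,"rx": 0,"ry": 0,"rz": 0,"claw": 0.4},
    {"dx": 0,"dy": 0,"dz": 0,"rx": 0,"ry": 0,"rz": 0,"claw": 0.4},
    {"dx": 0,"dy": 0,"dz": 0,"rx": 0,"ry": 0,"rz": 0,"claw": 0.4},
    {"dx": 0,"dy": 0,"dz": 0,"rx": 0,"ry": 0,"rz": 0,"claw": 0.4},
    {"dx": 0,"dy": 0,"dz": -0.2,"rx": 0,"ry": 0,"rz": 0,"claw": 0.4},
    {"dx": 0,"dy": 0,"dz": -0.3,"rx": 0,"ry": 0,"rz": 0,"claw": 0.4},
    {"dx": 0,"dy": 0,"dz": -0.4,"rx": 0,"ry": 0,"rz": 0,"claw": 0.4},
    {"dx": 0,"dy": 0,"dz": -0.3,"rx": 0,"ry": 0,"rz": 0,"claw": 0.4},
    {"dx": 0,"dy": 0,"dz": 0,"rx": 0,"ry": 0,"rz": 0,"claw": 0.4},
  ],
)

```text
time_s: 9.25
ee_pos: [0.5438, 0.1432, 0.1632]
eef_rot: [3.135, -0.003, 1.346]
force: [-0.3, 0.6, -1.1]
grip_width: 0.0565
grip_force: 0.0
```

```bash
python3 plan.py S disc 0.16 .04;python3 -c "
from h import *
c=viewer.camera('side'); save('m.png',cv2.resize(c['img'][90:310,220:420],None,fx=2,fy=2))
X=cloud(c);print(X.shape)
m=(np.hypot(X[...,0]-.543,X[...,1]-.143)<.03)&(X[...,2]>.02)&(X[...,2]<.1);p=X[m];f=p[p[:,2]<.05]
from scipy.optimize import least_squares
print(len(f),least_squares(lambda v:np.hypot(f[:,0]-v[0],f[:,1]-v[1])-.015,[.543,.15],loss='soft_l1',f_scale=.001).x,np.percentile(p[:,2],98))"
```

```text
t 9.2 at [0.5438 0.1432 0.1632] [ 3.1352e+00 -2.8000e-03  1.3462e+00] w 0.0565 F [-0.3  0.6 -1.1] go [ 0.0069 -0.3387 -0.0032] 9 rows
{"dx": -0.365, "dy": 0.091, "dz": 0.003, "rx": 0.0, "ry": -0.0, "rz": 0.085}
{"dx": -0.35, "dy": 0.139, "dz": 0.003, "rx": 0.0, "ry": -0.0, "rz": 0.085}
{"dx": -0.328, "dy": 0.185, "dz": 0.004, "rx": 0.0, "ry": -0.0, "rz": 0.085}
{"dx": -0.3, "dy": 0.227, "dz": 0.004, "rx": 0.0, "ry": -0.0, "rz": 0.085}
{"dx": -0.267, "dy": 0.265, "dz": 0.004, "rx": 0.0, "ry": -0.0, "rz": 0.085}
{"dx": -0.23, "dy": 0.298, "dz": 0.004, "rx": 0.0, "ry": -0.0, "rz": 0.085}
{"dx": -0.188, "dy": 0.326, "dz": 0.004, "rx": 0.0, "ry": -0.0, "rz": 0.085}
{"dx": -0.143, "dy": 0.348, "dz": 0.004, "rx": 0.0, "ry": -0.0, "rz": 0.085}
{"dx": -0.095, "dy": 0.364, "dz": 0.004, "rx": 0.0, "ry": -0.0, "rz": 0.085}
(420, 560, 3)
140 [0.54409815 0.14168494] 0.08262127950594282
```

View pics/m.png

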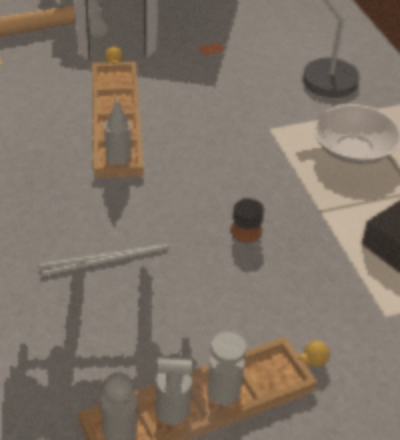

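The cone stands upright at (118,140) in the compartment farthest from the knob, about 1 mm off its centre. Next is the disc.

Request:
step_arm(
  plan=[
    {"dx": -0.37,"dy": 0.09,"dz": 0,"rx": 0,"ry": 0,"rz": 0.085,"claw": 0.4},
    {"dx": -0.35,"dy": 0.14,"dz": 0,"rx": 0,"ry": 0,"rz": 0.085,"claw": 0.4},
    {"dx": -0.33,"dy": 0.19,"dz": 0,"rx": 0,"ry": 0,"rz": 0.085,"claw": 0.4},
    {"dx": -0.3,"dy": 0.23,"dz": 0,"rx": 0,"ry": 0,"rz": 0.085,"claw": 0.4},
    {"dx": -0.27,"dy": 0.27,"dz": 0,"rx": 0,"ry": 0,"rz": 0.085,"claw": 0.4},
    {"dx": -0.23,"dy": 0.3,"dz": 0,"rx": 0,"ry": 0,"rz": 0.085,"claw": 0.4},
    {"dx": -0.19,"dy": 0.33,"dz": 0,"rx": 0,"ry": 0,"rz": 0.085,"claw": 0.4},
    {"dx": -0.14,"dy": 0.35,"dz": 0,"rx": 0,"ry": 0,"rz": 0.085,"claw": 0.4},
    {"dx": -0.1,"dy": 0.36,"dz": 0,"rx": 0,"ry": 0,"rz": 0.085,"claw": 0.4},
    {"dx": 0,"dy": 0,"dz": 0,"rx": 0,"ry": 0,"rz": 0,"claw": 0.4},
  ],
)

```text
time_s: 10.3
ee_pos: [0.5492, -0.2014, 0.1571]
eef_rot: [-3.141, 0.002, 0.136]
force: [0.1, 0.2, 0.3]
grip_width: 0.0564
grip_force: 0.0
```

Request:
step_arm(
  plan=[
    {"dx": 0,"dy": 0,"dz": 0,"rx": 0,"ry": 0,"rz": 0,"claw": 0.4},
    {"dx": 0,"dy": 0,"dz": 0,"rx": 0,"ry": 0,"rz": 0,"claw": 0.4},
  ],
)

```text
time_s: 10.5
ee_pos: [0.5499, -0.1969, 0.1581]
eef_rot: [-3.141, 0.001, 0.147]
force: [-0.5, 0.9, -0.8]
grip_width: 0.0565
grip_force: 0.0
```

```bash
python3 plan.py S disc 0.04 .2
```

```text
t 10.5 at [ 0.5499 -0.1969  0.1581] [-3.1407e+00  1.1000e-03  1.4660e-01] w 0.0565 F [-0.5  0.9 -0.8] go [ 0.0008  0.0014 -0.1181] 1 rows
{"dx": 0.011, "dy": -0.012, "dz": 1.181, "rx": -0.001, "ry": 0.001, "rz": 0.003}
```

Request:
step_arm(
  plan=[
    {"dx": 0.01,"dy": -0.01,"dz": 0.2,"rx": 0,"ry": 0,"rz": 0,"claw": 0.4},
    {"dx": 0,"dy": 0,"dz": 0.3,"rx": 0,"ry": 0,"rz": 0,"claw": 0.4},
    {"dx": 0,"dy": 0,"dz": 0.3,"rx": 0,"ry": 0,"rz": 0,"claw": 0.4},
    {"dx": 0,"dy": 0,"dz": 0.2,"rx": 0,"ry": 0,"rz": 0,"claw": 0.4},
    {"dx": 0,"dy": 0,"dz": 0.18,"rx": 0,"ry": 0,"rz": 0,"claw": 0.4},
    {"dx": 0,"dy": 0,"dz": 0,"rx": 0,"ry": 0,"rz": 0,"claw": 0.4},
    {"dx": 0,"dy": 0,"dz": 0,"rx": 0,"ry": 0,"rz": 0,"claw": 0.4},
  ],
)

```text
time_s: 11.2
ee_pos: [0.5512, -0.1959, 0.0413]
eef_rot: [-3.141, 0.0, 0.146]
force: [-0.3, -0.6, -0.6]
grip_width: 0.0566
grip_force: 0.0
```

```bash
python3 plan.py S disc 0.04 .2
```

```text
t 11.2 at [ 0.5512 -0.1959  0.0413] [-3.1415e+00  1.0000e-04  1.4620e-01] w 0.0566 F [-0.3 -0.6 -0.6] go [-0.0005  0.0004 -0.0013] 1 rows
{"dx": -0.004, "dy": -0.005, "dz": 0.013, "rx": -0.0, "ry": 0.0, "rz": 0.003}
```

Request:
step_arm(
  plan=[
    {"dx": 0,"dy": 0,"dz": 0.01,"rx": 0,"ry": 0,"rz": 0,"claw": 0.4},
    {"dx": 0,"dy": 0,"dz": 0,"rx": 0,"ry": 0,"rz": 0,"claw": 1},
    {"dx": 0,"dy": 0,"dz": 0,"rx": 0,"ry": 0,"rz": 0,"claw": 1},
    {"dx": 0,"dy": 0,"dz": 0,"rx": 0,"ry": 0,"rz": 0,"claw": 1},
    {"dx": 0,"dy": 0,"dz": 0,"rx": 0,"ry": 0,"rz": 0,"claw": 1},
    {"dx": 0,"dy": 0,"dz": 0,"rx": 0,"ry": 0,"rz": 0,"claw": 1},
    {"dx": 0,"dy": 0,"dz": 0,"rx": 0,"ry": 0,"rz": 0,"claw": 1},
  ],
  grip_force=25,
)

```text
time_s: 11.9
ee_pos: [0.551, -0.1964, 0.0402]
eef_rot: [-3.141, -0.0, 0.145]
force: [-2.3, 5.1, 5.5]
grip_width: 0.0287
grip_force: 25.0
```

Request:
step_arm(
  plan=[
    {"dx": 0,"dy": 0,"dz": -0.1,"rx": 0,"ry": 0,"rz": 0,"claw": 1},
    {"dx": 0,"dy": 0,"dz": -0.2,"rx": 0,"ry": 0,"rz": 0,"claw": 1},
    {"dx": 0,"dy": 0,"dz": -0.3,"rx": 0,"ry": 0,"rz": 0,"claw": 1},
    {"dx": 0,"dy": 0,"dz": -0.3,"rx": 0,"ry": 0,"rz": 0,"claw": 1},
    {"dx": 0,"dy": 0,"dz": -0.3,"rx": 0,"ry": 0,"rz": 0,"claw": 1},
    {"dx": 0,"dy": 0,"dz": 0,"rx": 0,"ry": 0,"rz": 0,"claw": 1},
    {"dx": 0,"dy": 0,"dz": 0,"rx": 0,"ry": 0,"rz": 0,"claw": 1},
  ],
)

```text
time_s: 12.6
ee_pos: [0.5507, -0.1969, 0.1595]
eef_rot: [3.141, 0.0, 0.144]
force: [-0.6, -0.1, -4.2]
grip_width: 0.0284
grip_force: 25.0
```

```bash
python3 plan.py D disc 0.16 .04
```

```text
t 12.6 at [ 0.5507 -0.1969  0.1595] [3.1413e+00 1.0000e-04 1.4440e-01] w 0.0284 F [-0.6 -0.1 -4.2] go [0.0038 0.3882 0.0005] 10 rows
{"dx": 0.06, "dy": -0.384, "dz": -0.001, "rx": 0.0, "ry": 0.0, "rz": -0.076}
{"dx": 0.105, "dy": -0.374, "dz": -0.001, "rx": 0.0, "ry": 0.0, "rz": -0.076}
{"dx": 0.149, "dy": -0.359, "dz": -0.001, "rx": 0.0, "ry": 0.0, "rz": -0.076}
{"dx": 0.191, "dy": -0.338, "dz": -0.001, "rx": 0.0, "ry": 0.0, "rz": -0.076}
{"dx": 0.23, "dy": -0.313, "dz": -0.001, "rx": 0.0, "ry": 0.0, "rz": -0.076}
{"dx": 0.265, "dy": -0.283, "dz": -0.001, "rx": 0.0, "ry": 0.0, "rz": -0.076}
{"dx": 0.297, "dy": -0.25, "dz": -0.0, "rx": 0.0, "ry": 0.0, "rz": -0.076}
{"dx": 0.325, "dy": -0.213, "dz": -0.0, "rx": 0.0, "ry": 0.0, "rz": -0.076}
{"dx": 0.348, "dy": -0.172, "dz": -0.0, "rx": 0.0, "ry": 0.0, "rz": -0.076}
{"dx": 0.366, "dy": -0.13, "dz": -0.0, "rx": 0.0, "ry": 0.0, "rz": -0.076}
```

Request:
step_arm(
  plan=[
    {"dx": 0.06,"dy": -0.38,"dz": 0,"rx": 0,"ry": 0,"rz": -0.076,"claw": 1},
    {"dx": 0.11,"dy": -0.37,"dz": 0,"rx": 0,"ry": 0,"rz": -0.076,"claw": 1},
    {"dx": 0.15,"dy": -0.36,"dz": 0,"rx": 0,"ry": 0,"rz": -0.076,"claw": 1},
    {"dx": 0.19,"dy": -0.34,"dz": 0,"rx": 0,"ry": 0,"rz": -0.076,"claw": 1},
    {"dx": 0.23,"dy": -0.31,"dz": 0,"rx": 0,"ry": 0,"rz": -0.076,"claw": 1},
    {"dx": 0.27,"dy": -0.28,"dz": 0,"rx": 0,"ry": 0,"rz": -0.076,"claw": 1},
    {"dx": 0.3,"dy": -0.25,"dz": 0,"rx": 0,"ry": 0,"rz": -0.076,"claw": 1},
    {"dx": 0.33,"dy": -0.21,"dz": 0,"rx": 0,"ry": 0,"rz": -0.076,"claw": 1},
    {"dx": 0.35,"dy": -0.17,"dz": 0,"rx": 0,"ry": 0,"rz": -0.076,"claw": 1},
    {"dx": 0.37,"dy": -0.13,"dz": 0,"rx": 0,"ry": 0,"rz": -0.076,"claw": 1},
  ],
)

```text
time_s: 13.6
ee_pos: [0.5567, 0.1933, 0.1578]
eef_rot: [-3.139, 0.002, 1.343]
force: [0.7, -0.9, -2.9]
grip_width: 0.0288
grip_force: 25.0
```

Request:
step_arm(
  plan=[
    {"dx": 0,"dy": 0,"dz": 0,"rx": 0,"ry": 0,"rz": 0,"claw": 1},
    {"dx": 0,"dy": 0,"dz": 0,"rx": 0,"ry": 0,"rz": 0,"claw": 1},
    {"dx": 0,"dy": 0,"dz": 0,"rx": 0,"ry": 0,"rz": 0,"claw": 1},
  ],
)

```text
time_s: 13.9
ee_pos: [0.5572, 0.191, 0.1587]
eef_rot: [-3.14, 0.001, 1.337]
force: [-0.2, -0.3, -3.1]
grip_width: 0.0288
grip_force: 25.0
```

```bash
python3 plan.py D disc 0.055 .2
```

```text
t 13.9 at [0.5572 0.191  0.1587] [-3.1400e+00  1.2000e-03  1.3367e+00] w 0.0288 F [-0.2 -0.3 -3.1] go [-0.0027  0.0003 -0.1037] 1 rows
{"dx": -0.003, "dy": -0.025, "dz": 1.038, "rx": -0.001, "ry": 0.001, "rz": -0.002}
```

Request:
step_arm(
  plan=[
    {"dx": 0,"dy": -0.025,"dz": 0.2,"rx": 0,"ry": 0,"rz": 0,"claw": 1},
    {"dx": 0,"dy": 0,"dz": 0.25,"rx": 0,"ry": 0,"rz": 0,"claw": 1},
    {"dx": 0,"dy": 0,"dz": 0.25,"rx": 0,"ry": 0,"rz": 0,"claw": 1},
    {"dx": 0,"dy": 0,"dz": 0.2,"rx": 0,"ry": 0,"rz": 0,"claw": 1},
    {"dx": 0,"dy": 0,"dz": 0.15,"rx": 0,"ry": 0,"rz": 0,"claw": 1},
    {"dx": 0,"dy": 0,"dz": 0.05,"rx": 0,"ry": 0,"rz": 0,"claw": 1},
    {"dx": 0,"dy": 0,"dz": 0.02,"rx": 0,"ry": 0,"rz": 0,"claw": 1},
    {"dx": 0,"dy": 0,"dz": 0.02,"rx": 0,"ry": 0,"rz": 0,"claw": 1},
    {"dx": 0,"dy": 0,"dz": 0,"rx": 0,"ry": 0,"rz": 0,"claw": 1},
    {"dx": 0,"dy": 0,"dz": 0,"rx": 0,"ry": 0,"rz": 0,"claw": 1},
  ],
)

```text
time_s: 14.9
ee_pos: [0.5554, 0.1927, 0.0466]
eef_rot: [3.141, -0.0, 1.338]
force: [0.4, 0.2, -2.5]
grip_width: 0.029
grip_force: 25.0
```

```bash
python3 plan.py D disc 0.0402 .2
```

```text
t 14.9 at [0.5554 0.1927 0.0466] [ 3.1407e+00 -4.0000e-04  1.3384e+00] w 0.029 F [ 0.4  0.2 -2.5] go [-0.0009 -0.0014 -0.0064] 1 rows
{"dx": -0.015, "dy": -0.005, "dz": 0.064, "rx": 0.001, "ry": -0.0, "rz": -0.001}
```

Request:
step_arm(
  plan=[
    {"dx": -0.01,"dy": -0.005,"dz": 0.03,"rx": 0,"ry": 0,"rz": 0,"claw": 1},
    {"dx": 0,"dy": 0,"dz": 0.02,"rx": 0,"ry": 0,"rz": 0,"claw": 1},
    {"dx": 0,"dy": 0,"dz": 0.01,"rx": 0,"ry": 0,"rz": 0,"claw": 1},
    {"dx": 0,"dy": 0,"dz": 0.01,"rx": 0,"ry": 0,"rz": 0,"claw": 1},
    {"dx": 0,"dy": 0,"dz": 0,"rx": 0,"ry": 0,"rz": 0,"claw": 1},
    {"dx": 0,"dy": 0,"dz": 0,"rx": 0,"ry": 0,"rz": 0,"claw": 1},
  ],
)

```text
time_s: 15.5
ee_pos: [0.5545, 0.1921, 0.0402]
eef_rot: [3.141, -0.001, 1.338]
force: [-5.7, 0.4, 11.9]
grip_width: 0.0287
grip_force: 25.0
```

Contact with the floor, so I release and go back for the bar.

Request:
step_arm(
  plan=[
    {"dx": 0,"dy": 0,"dz": 0,"rx": 0,"ry": 0,"rz": 0,"claw": 0.4},
    {"dx": 0,"dy": 0,"dz": 0,"rx": 0,"ry": 0,"rz": 0,"claw": 0.4},
    {"dx": 0,"dy": 0,"dz": 0,"rx": 0,"ry": 0,"rz": 0,"claw": 0.4},
    {"dx": 0,"dy": 0,"dz": 0,"rx": 0,"ry": 0,"rz": 0,"claw": 0.4},
    {"dx": 0,"dy": 0,"dz": -0.2,"rx": 0,"ry": 0,"rz": 0,"claw": 0.4},
    {"dx": 0,"dy": 0,"dz": -0.3,"rx": 0,"ry": 0,"rz": 0,"claw": 0.4},
    {"dx": 0,"dy": 0,"dz": -0.4,"rx": 0,"ry": 0,"rz": 0,"claw": 0.4},
    {"dx": 0,"dy": 0,"dz": -0.3,"rx": 0,"ry": 0,"rz": 0,"claw": 0.4},
    {"dx": 0,"dy": 0,"dz": 0,"rx": 0,"ry": 0,"rz": 0,"claw": 0.4},
    {"dx": 0,"dy": 0,"dz": 0,"rx": 0,"ry": 0,"rz": 0,"claw": 0.4},
  ],
)

```text
time_s: 16.5
ee_pos: [0.5543, 0.1917, 0.1589]
eef_rot: [3.141, -0.0, 1.338]
force: [-1.1, 0.2, -0.4]
grip_width: 0.0559
grip_force: 0.0
```

```bash
cat > chk.py <<'E'
from plan import *
from scipy.optimize import least_squares
c=viewer.camera('side');X=cloud(c);save(sys.argv[1]+'.png',cv2.resize(c['img'][90:310,220:420],None,fx=2,fy=2))
for n in sys.argv[2:]:
    x,y=np.array(D[n])+[.001,.0003]
    m=(np.hypot(X[...,0]-x,X[...,1]-y)<.024)&(X[...,2]>.02)&(X[...,2]<.1);p=X[m];f=p[p[:,2]<.05]
    r=least_squares(lambda v:np.hypot(f[:,0]-v[0],f[:,1]-v[1])-.015,[x,y+.005],loss='soft_l1',f_scale=.001).x
    print(n,len(f),'off centre',(r-[x,y]).round(4),'top',np.percentile(p[:,2],98).round(4))
E
python3 chk.py n cone disc; python3 plan.py S bar 0.16 .0445
```

```text
cone 143 off centre [-0.0059 -0.027 ] top 0.0822
disc 50 off centre [ 0.0006 -0.0013] top 0.0747
t 16.6 at [0.554  0.1916 0.158 ] [-3.1405e+00  6.0000e-04  1.3383e+00] w 0.0565 F [ 0.5 -0.  -0.8] go [-0.0528 -0.3942  0.002 ] 9 rows
{"dx": -0.44, "dy": 0.044, "dz": -0.002, "rx": -0.0, "ry": 0.0, "rz": 0.085}
{"dx": -0.43, "dy": 0.102, "dz": -0.002, "rx": -0.0, "ry": 0.0, "rz": 0.085}
{"dx": -0.413, "dy": 0.158, "dz": -0.002, "rx": -0.0, "ry": 0.0, "rz": 0.085}
{"dx": -0.388, "dy": 0.211, "dz": -0.002, "rx": -0.0, "ry": 0.0, "rz": 0.085}
{"dx": -0.357, "dy": 0.261, "dz": -0.002, "rx": -0.0, "ry": 0.0, "rz": 0.085}
{"dx": -0.319, "dy": 0.306, "dz": -0.002, "rx": -0.0, "ry": 0.0, "rz": 0.085}
{"dx": -0.276, "dy": 0.345, "dz": -0.002, "rx": -0.0, "ry": 0.0, "rz": 0.085}
{"dx": -0.227, "dy": 0.379, "dz": -0.002, "rx": -0.0, "ry": 0.0, "rz": 0.085}
{"dx": -0.175, "dy": 0.406, "dz": -0.002, "rx": -0.0, "ry": 0.0, "rz": 0.085}
```

Request:
step_arm(
  plan=[
    {"dx": -0.44,"dy": 0.04,"dz": 0,"rx": 0,"ry": 0,"rz": 0.085,"claw": 0.4},
    {"dx": -0.43,"dy": 0.1,"dz": 0,"rx": 0,"ry": 0,"rz": 0.085,"claw": 0.4},
    {"dx": -0.41,"dy": 0.16,"dz": 0,"rx": 0,"ry": 0,"rz": 0.085,"claw": 0.4},
    {"dx": -0.39,"dy": 0.21,"dz": 0,"rx": 0,"ry": 0,"rz": 0.085,"claw": 0.4},
    {"dx": -0.36,"dy": 0.26,"dz": 0,"rx": 0,"ry": 0,"rz": 0.085,"claw": 0.4},
    {"dx": -0.32,"dy": 0.31,"dz": 0,"rx": 0,"ry": 0,"rz": 0.085,"claw": 0.4},
    {"dx": -0.28,"dy": 0.35,"dz": 0,"rx": 0,"ry": 0,"rz": 0.085,"claw": 0.4},
    {"dx": -0.23,"dy": 0.38,"dz": 0,"rx": 0,"ry": 0,"rz": 0.085,"claw": 0.4},
    {"dx": -0.17,"dy": 0.41,"dz": 0,"rx": 0,"ry": 0,"rz": 0.085,"claw": 0.4},
    {"dx": 0,"dy": 0,"dz": 0,"rx": 0,"ry": 0,"rz": 0,"claw": 0.4},
  ],
)

```text
time_s: 17.55
ee_pos: [0.4991, -0.2078, 0.1573]
eef_rot: [-3.141, 0.002, 0.128]
force: [0.9, 0.0, -0.5]
grip_width: 0.0565
grip_force: 0.0
```

Request:
step_arm(
  plan=[
    {"dx": 0,"dy": 0,"dz": 0,"rx": 0,"ry": 0,"rz": 0,"claw": 0.4},
    {"dx": 0,"dy": 0,"dz": 0,"rx": 0,"ry": 0,"rz": 0,"claw": 0.4},
    {"dx": 0,"dy": 0,"dz": 0,"rx": 0,"ry": 0,"rz": 0,"claw": 0.4},
  ],
)

```text
time_s: 17.85
ee_pos: [0.5006, -0.2027, 0.1586]
eef_rot: [-3.141, 0.001, 0.139]
force: [-0.5, -0.1, 0.2]
grip_width: 0.0563
grip_force: 0.0
```

```bash
python3 plan.py S bar 0.04 .2
```

```text
t 17.9 at [ 0.5006 -0.2027  0.1586] [-3.1411e+00  6.0000e-04  1.3900e-01] w 0.0563 F [-0.5 -0.1  0.2] go [ 6.000e-04  1.000e-04 -1.186e-01] 1 rows
{"dx": 0.006, "dy": 0.001, "dz": 1.186, "rx": -0.0, "ry": 0.0, "rz": -0.002}
```

View pics/n.png

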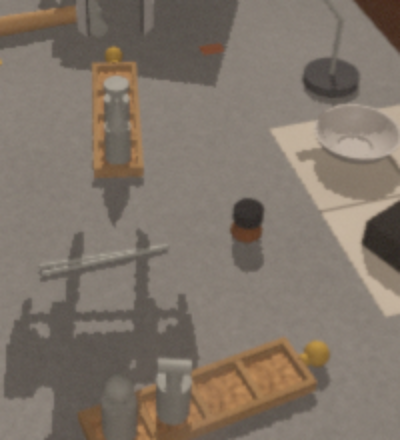

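The disc stands behind the cone at (117,95), and the cone is still at (118,140). Both are upright. Next is the bar.

Request:
step_arm(
  plan=[
    {"dx": 0,"dy": 0,"dz": 0.2,"rx": 0,"ry": 0,"rz": 0,"claw": 0.4},
    {"dx": 0,"dy": 0,"dz": 0.3,"rx": 0,"ry": 0,"rz": 0,"claw": 0.4},
    {"dx": 0,"dy": 0,"dz": 0.3,"rx": 0,"ry": 0,"rz": 0,"claw": 0.4},
    {"dx": 0,"dy": 0,"dz": 0.2,"rx": 0,"ry": 0,"rz": 0,"claw": 0.4},
    {"dx": 0,"dy": 0,"dz": 0.18,"rx": 0,"ry": 0,"rz": 0,"claw": 0.4},
    {"dx": 0,"dy": 0,"dz": 0,"rx": 0,"ry": 0,"rz": 0,"claw": 0.4},
    {"dx": 0,"dy": 0,"dz": 0,"rx": 0,"ry": 0,"rz": 0,"claw": 0.4},
  ],
)

```text
time_s: 18.55
ee_pos: [0.5008, -0.2033, 0.0414]
eef_rot: [-3.142, -0.0, 0.138]
force: [0.6, -1.3, 0.6]
grip_width: 0.0564
grip_force: 0.0
```

```bash
python3 plan.py S bar 0.04 .2
```

```text
t 18.6 at [ 0.5008 -0.2033  0.0414] [-3.1416 -0.      0.1379] w 0.0564 F [ 0.6 -1.3  0.6] go [ 0.0004  0.0007 -0.0014] 1 rows
{"dx": 0.005, "dy": -0.006, "dz": 0.014, "rx": -0.0, "ry": -0.0, "rz": -0.002}
```

Request:
step_arm(
  plan=[
    {"dx": 0,"dy": 0,"dz": 0.01,"rx": 0,"ry": 0,"rz": 0,"claw": 0.4},
    {"dx": 0,"dy": 0,"dz": 0,"rx": 0,"ry": 0,"rz": 0,"claw": 1},
    {"dx": 0,"dy": 0,"dz": 0,"rx": 0,"ry": 0,"rz": 0,"claw": 1},
    {"dx": 0,"dy": 0,"dz": 0,"rx": 0,"ry": 0,"rz": 0,"claw": 1},
    {"dx": 0,"dy": 0,"dz": 0,"rx": 0,"ry": 0,"rz": 0,"claw": 1},
    {"dx": 0,"dy": 0,"dz": 0,"rx": 0,"ry": 0,"rz": 0,"claw": 1},
    {"dx": 0,"dy": 0,"dz": 0,"rx": 0,"ry": 0,"rz": 0,"claw": 1},
  ],
  grip_force=25,
)

```text
time_s: 19.25
ee_pos: [0.5006, -0.2036, 0.0402]
eef_rot: [-3.141, -0.0, 0.137]
force: [-0.7, 4.6, 5.5]
grip_width: 0.0286
grip_force: 25.0
```

Request:
step_arm(
  plan=[
    {"dx": 0,"dy": 0,"dz": -0.1,"rx": 0,"ry": 0,"rz": 0,"claw": 1},
    {"dx": 0,"dy": 0,"dz": -0.2,"rx": 0,"ry": 0,"rz": 0,"claw": 1},
    {"dx": 0,"dy": 0,"dz": -0.3,"rx": 0,"ry": 0,"rz": 0,"claw": 1},
    {"dx": 0,"dy": 0,"dz": -0.3,"rx": 0,"ry": 0,"rz": 0,"claw": 1},
    {"dx": 0,"dy": 0,"dz": -0.3,"rx": 0,"ry": 0,"rz": 0,"claw": 1},
    {"dx": 0,"dy": 0,"dz": 0,"rx": 0,"ry": 0,"rz": 0,"claw": 1},
    {"dx": 0,"dy": 0,"dz": 0,"rx": 0,"ry": 0,"rz": 0,"claw": 1},
  ],
)

```text
time_s: 19.95
ee_pos: [0.5003, -0.2039, 0.1598]
eef_rot: [3.141, -0.0, 0.137]
force: [-0.1, -0.7, -3.6]
grip_width: 0.0285
grip_force: 25.0
```

```bash
python3 plan.py D bar 0.16 .0455
```

```text
t 19.9 at [ 0.5003 -0.2039  0.1598] [ 3.1413e+00 -1.0000e-04  1.3660e-01] w 0.0285 F [-0.1 -0.7 -3.6] go [6.560e-02 4.439e-01 2.000e-04] 10 rows
{"dx": 0.125, "dy": -0.431, "dz": -0.0, "rx": 0.0, "ry": 0.0, "rz": -0.077}
{"dx": 0.176, "dy": -0.413, "dz": -0.0, "rx": 0.0, "ry": 0.0, "rz": -0.077}
{"dx": 0.225, "dy": -0.388, "dz": -0.0, "rx": 0.0, "ry": 0.0, "rz": -0.077}
{"dx": 0.27, "dy": -0.359, "dz": -0.0, "rx": 0.0, "ry": 0.0, "rz": -0.077}
{"dx": 0.311, "dy": -0.324, "dz": -0.0, "rx": 0.0, "ry": 0.0, "rz": -0.077}
{"dx": 0.347, "dy": -0.284, "dz": -0.0, "rx": 0.0, "ry": 0.0, "rz": -0.077}
{"dx": 0.379, "dy": -0.24, "dz": -0.0, "rx": 0.0, "ry": 0.0, "rz": -0.077}
{"dx": 0.405, "dy": -0.193, "dz": -0.0, "rx": 0.0, "ry": 0.0, "rz": -0.077}
{"dx": 0.425, "dy": -0.143, "dz": -0.0, "rx": 0.0, "ry": 0.0, "rz": -0.077}
{"dx": 0.439, "dy": -0.091, "dz": -0.0, "rx": 0.0, "ry": 0.0, "rz": -0.077}
```

Request:
step_arm(
  plan=[
    {"dx": 0.13,"dy": -0.43,"dz": 0,"rx": 0,"ry": 0,"rz": -0.077,"claw": 1},
    {"dx": 0.18,"dy": -0.41,"dz": 0,"rx": 0,"ry": 0,"rz": -0.077,"claw": 1},
    {"dx": 0.22,"dy": -0.39,"dz": 0,"rx": 0,"ry": 0,"rz": -0.077,"claw": 1},
    {"dx": 0.27,"dy": -0.36,"dz": 0,"rx": 0,"ry": 0,"rz": -0.077,"claw": 1},
    {"dx": 0.31,"dy": -0.32,"dz": 0,"rx": 0,"ry": 0,"rz": -0.077,"claw": 1},
    {"dx": 0.35,"dy": -0.28,"dz": 0,"rx": 0,"ry": 0,"rz": -0.077,"claw": 1},
    {"dx": 0.38,"dy": -0.24,"dz": 0,"rx": 0,"ry": 0,"rz": -0.077,"claw": 1},
    {"dx": 0.4,"dy": -0.19,"dz": 0,"rx": 0,"ry": 0,"rz": -0.077,"claw": 1},
    {"dx": 0.43,"dy": -0.14,"dz": 0,"rx": 0,"ry": 0,"rz": -0.077,"claw": 1},
    {"dx": 0.44,"dy": -0.09,"dz": 0,"rx": 0,"ry": 0,"rz": -0.077,"claw": 1},
  ],
)

```text
time_s: 20.95
ee_pos: [0.5659, 0.241, 0.1578]
eef_rot: [-3.139, 0.002, 1.351]
force: [0.4, -0.3, -1.6]
grip_width: 0.0285
grip_force: 25.0
```

Request:
step_arm(
  plan=[
    {"dx": 0,"dy": 0,"dz": 0,"rx": 0,"ry": 0,"rz": 0,"claw": 1},
    {"dx": 0,"dy": 0,"dz": 0,"rx": 0,"ry": 0,"rz": 0,"claw": 1},
    {"dx": 0,"dy": 0,"dz": 0,"rx": 0,"ry": 0,"rz": 0,"claw": 1},
    {"dx": 0,"dy": 0,"dz": 0,"rx": 0,"ry": 0,"rz": 0,"claw": 1},
  ],
)

```text
time_s: 21.35
ee_pos: [0.5666, 0.2383, 0.1595]
eef_rot: [-3.141, 0.001, 1.344]
force: [-0.0, 0.8, -1.7]
grip_width: 0.0279
grip_force: 25.0
```

```bash
python3 plan.py D bar 0.048 .2
```

```text
t 21.4 at [0.5666 0.2383 0.1595] [-3.1410e+00  5.0000e-04  1.3443e+00] w 0.0279 F [-0.   0.8 -1.7] go [-0.0007  0.0017 -0.1115] 1 rows
{"dx": 0.016, "dy": -0.01, "dz": 1.115, "rx": -0.0, "ry": 0.0, "rz": 0.002}
```

Request:
step_arm(
  plan=[
    {"dx": 0.015,"dy": -0.01,"dz": 0.2,"rx": 0,"ry": 0,"rz": 0,"claw": 1},
    {"dx": 0,"dy": 0,"dz": 0.25,"rx": 0,"ry": 0,"rz": 0,"claw": 1},
    {"dx": 0,"dy": 0,"dz": 0.25,"rx": 0,"ry": 0,"rz": 0,"claw": 1},
    {"dx": 0,"dy": 0,"dz": 0.2,"rx": 0,"ry": 0,"rz": 0,"claw": 1},
    {"dx": 0,"dy": 0,"dz": 0.15,"rx": 0,"ry": 0,"rz": 0,"claw": 1},
    {"dx": 0,"dy": 0,"dz": 0.05,"rx": 0,"ry": 0,"rz": 0,"claw": 1},
    {"dx": 0,"dy": 0,"dz": 0.02,"rx": 0,"ry": 0,"rz": 0,"claw": 1},
    {"dx": 0,"dy": 0,"dz": 0.02,"rx": 0,"ry": 0,"rz": 0,"claw": 1},
    {"dx": 0,"dy": 0,"dz": 0,"rx": 0,"ry": 0,"rz": 0,"claw": 1},
    {"dx": 0,"dy": 0,"dz": 0,"rx": 0,"ry": 0,"rz": 0,"claw": 1},
  ],
)

```text
time_s: 22.35
ee_pos: [0.5662, 0.2413, 0.0466]
eef_rot: [3.141, -0.001, 1.346]
force: [0.5, -0.1, -1.9]
grip_width: 0.0287
grip_force: 25.0
```

```bash
python3 plan.py D bar 0.0402 .2
```

```text
t 22.4 at [0.5662 0.2413 0.0466] [ 3.1408e+00 -5.0000e-04  1.3462e+00] w 0.0287 F [ 0.5 -0.1 -1.9] go [-0.0003 -0.0013 -0.0064] 1 rows
{"dx": -0.013, "dy": -0.0, "dz": 0.064, "rx": 0.001, "ry": -0.0, "rz": 0.004}
```

Request:
step_arm(
  plan=[
    {"dx": -0.01,"dy": 0,"dz": 0.03,"rx": 0,"ry": 0,"rz": 0,"claw": 1},
    {"dx": 0,"dy": 0,"dz": 0.02,"rx": 0,"ry": 0,"rz": 0,"claw": 1},
    {"dx": 0,"dy": 0,"dz": 0.01,"rx": 0,"ry": 0,"rz": 0,"claw": 1},
    {"dx": 0,"dy": 0,"dz": 0.01,"rx": 0,"ry": 0,"rz": 0,"claw": 1},
    {"dx": 0,"dy": 0,"dz": 0,"rx": 0,"ry": 0,"rz": 0,"claw": 1},
    {"dx": 0,"dy": 0,"dz": 0,"rx": 0,"ry": 0,"rz": 0,"claw": 1},
  ],
)

```text
time_s: 22.95
ee_pos: [0.5657, 0.2402, 0.0402]
eef_rot: [3.142, 0.0, 1.346]
force: [-6.9, -4.0, 12.3]
grip_width: 0.0281
grip_force: 25.0
```

Request:
step_arm(
  plan=[
    {"dx": 0,"dy": 0,"dz": 0,"rx": 0,"ry": 0,"rz": 0,"claw": 0.4},
    {"dx": 0,"dy": 0,"dz": 0,"rx": 0,"ry": 0,"rz": 0,"claw": 0.4},
    {"dx": 0,"dy": 0,"dz": 0,"rx": 0,"ry": 0,"rz": 0,"claw": 0.4},
    {"dx": 0,"dy": 0,"dz": 0,"rx": 0,"ry": 0,"rz": 0,"claw": 0.4},
    {"dx": 0,"dy": 0,"dz": -0.2,"rx": 0,"ry": 0,"rz": 0,"claw": 0.4},
    {"dx": 0,"dy": 0,"dz": -0.3,"rx": 0,"ry": 0,"rz": 0,"claw": 0.4},
    {"dx": 0,"dy": 0,"dz": -0.4,"rx": 0,"ry": 0,"rz": 0,"claw": 0.4},
    {"dx": 0,"dy": 0,"dz": -0.3,"rx": 0,"ry": 0,"rz": 0,"claw": 0.4},
    {"dx": 0,"dy": 0,"dz": 0,"rx": 0,"ry": 0,"rz": 0,"claw": 0.4},
    {"dx": 0,"dy": 0,"dz": 0,"rx": 0,"ry": 0,"rz": 0,"claw": 0.4},
  ],
)

```text
time_s: 23.95
ee_pos: [0.5657, 0.2402, 0.1589]
eef_rot: [3.141, -0.0, 1.346]
force: [-0.2, -1.0, -0.6]
grip_width: 0.0568
grip_force: 0.0
```

```bash
python3 plan.py S ball 0.16 .042
```

```text
t 23.9 at [0.5657 0.2402 0.1589] [ 3.1411e+00 -2.0000e-04  1.3462e+00] w 0.0568 F [-0.2 -1.  -0.6] go [-0.114  -0.4499  0.0011] 12 rows
{"dx": -0.387, "dy": -0.009, "dz": -0.001, "rx": 0.0, "ry": -0.0, "rz": 0.064}
{"dx": -0.386, "dy": 0.03, "dz": -0.001, "rx": 0.0, "ry": -0.0, "rz": 0.064}
{"dx": -0.381, "dy": 0.068, "dz": -0.001, "rx": 0.0, "ry": -0.0, "rz": 0.064}
{"dx": -0.372, "dy": 0.106, "dz": -0.001, "rx": 0.0, "ry": -0.0, "rz": 0.064}
{"dx": -0.359, "dy": 0.143, "dz": -0.001, "rx": 0.0, "ry": -0.0, "rz": 0.064}
{"dx": -0.343, "dy": 0.178, "dz": -0.001, "rx": 0.0, "ry": -0.0, "rz": 0.064}
{"dx": -0.324, "dy": 0.212, "dz": -0.001, "rx": 0.0, "ry": -0.0, "rz": 0.064}
{"dx": -0.301, "dy": 0.243, "dz": -0.001, "rx": 0.0, "ry": -0.0, "rz": 0.064}
{"dx": -0.275, "dy": 0.272, "dz": -0.001, "rx": 0.0, "ry": -0.0, "rz": 0.064}
{"dx": -0.246, "dy": 0.298, "dz": -0.001, "rx": 0.0, "ry": -0.0, "rz": 0.064}
{"dx": -0.215, "dy": 0.321, "dz": -0.001, "rx": 0.0, "ry": -0.0, "rz": 0.064}
{"dx": -0.182, "dy": 0.341, "dz": -0.001, "rx": 0.0, "ry": -0.0, "rz": 0.064}
```

Request:
step_arm(
  plan=[
    {"dx": -0.39,"dy": -0.01,"dz": 0,"rx": 0,"ry": 0,"rz": 0.064,"claw": 0.4},
    {"dx": -0.39,"dy": 0.03,"dz": 0,"rx": 0,"ry": 0,"rz": 0.064,"claw": 0.4},
    {"dx": -0.38,"dy": 0.07,"dz": 0,"rx": 0,"ry": 0,"rz": 0.064,"claw": 0.4},
    {"dx": -0.37,"dy": 0.11,"dz": 0,"rx": 0,"ry": 0,"rz": 0.064,"claw": 0.4},
    {"dx": -0.36,"dy": 0.14,"dz": 0,"rx": 0,"ry": 0,"rz": 0.064,"claw": 0.4},
    {"dx": -0.34,"dy": 0.18,"dz": 0,"rx": 0,"ry": 0,"rz": 0.064,"claw": 0.4},
    {"dx": -0.32,"dy": 0.21,"dz": 0,"rx": 0,"ry": 0,"rz": 0.064,"claw": 0.4},
    {"dx": -0.3,"dy": 0.24,"dz": 0,"rx": 0,"ry": 0,"rz": 0.064,"claw": 0.4},
    {"dx": -0.27,"dy": 0.27,"dz": 0,"rx": 0,"ry": 0,"rz": 0.064,"claw": 0.4},
    {"dx": -0.25,"dy": 0.3,"dz": 0,"rx": 0,"ry": 0,"rz": 0.064,"claw": 0.4},
  ],
)

```text
time_s: 24.95
ee_pos: [0.47, -0.1356, 0.1575]
eef_rot: [-3.14, 0.002, 0.337]
force: [0.2, 0.1, -0.4]
grip_width: 0.0564
grip_force: 0.0
```

Request:
step_arm(
  plan=[
    {"dx": -0.21,"dy": 0.32,"dz": 0,"rx": 0,"ry": 0,"rz": 0.064,"claw": 0.4},
    {"dx": -0.18,"dy": 0.34,"dz": 0,"rx": 0,"ry": 0,"rz": 0.064,"claw": 0.4},
    {"dx": 0,"dy": 0,"dz": 0,"rx": 0,"ry": 0,"rz": 0,"claw": 0.4},
    {"dx": 0,"dy": 0,"dz": 0,"rx": 0,"ry": 0,"rz": 0,"claw": 0.4},
    {"dx": 0,"dy": 0,"dz": 0,"rx": 0,"ry": 0,"rz": 0,"claw": 0.4},
  ],
)

```text
time_s: 25.45
ee_pos: [0.4526, -0.208, 0.1582]
eef_rot: [-3.141, 0.001, 0.141]
force: [0.4, 0.4, 0.2]
grip_width: 0.0566
grip_force: 0.0
```

```bash
python3 plan.py S ball 0.04 .2
```

```text
t 25.4 at [ 0.4526 -0.208   0.1582] [-3.1406e+00  1.1000e-03  1.4140e-01] w 0.0566 F [0.4 0.4 0.2] go [-0.0009 -0.0017 -0.1182] 1 rows
{"dx": -0.01, "dy": 0.016, "dz": 1.182, "rx": -0.001, "ry": 0.001, "rz": 0.0}
```

Request:
step_arm(
  plan=[
    {"dx": -0.01,"dy": 0.015,"dz": 0.2,"rx": 0,"ry": 0,"rz": 0,"claw": 0.4},
    {"dx": 0,"dy": 0,"dz": 0.3,"rx": 0,"ry": 0,"rz": 0,"claw": 0.4},
    {"dx": 0,"dy": 0,"dz": 0.3,"rx": 0,"ry": 0,"rz": 0,"claw": 0.4},
    {"dx": 0,"dy": 0,"dz": 0.2,"rx": 0,"ry": 0,"rz": 0,"claw": 0.4},
    {"dx": 0,"dy": 0,"dz": 0.18,"rx": 0,"ry": 0,"rz": 0,"claw": 0.4},
    {"dx": 0,"dy": 0,"dz": 0,"rx": 0,"ry": 0,"rz": 0,"claw": 0.4},
    {"dx": 0,"dy": 0,"dz": 0,"rx": 0,"ry": 0,"rz": 0,"claw": 0.4},
  ],
)

```text
time_s: 26.15
ee_pos: [0.4522, -0.2099, 0.0412]
eef_rot: [-3.141, 0.0, 0.141]
force: [1.1, -0.5, 0.9]
grip_width: 0.0564
grip_force: 0.0
```

```bash
python3 plan.py S ball 0.04 .2
```

```text
t 26.1 at [ 0.4522 -0.2099  0.0412] [-3.1414e+00  3.0000e-04  1.4140e-01] w 0.0564 F [ 1.1 -0.5  0.9] go [-0.0005  0.0002 -0.0012] 1 rows
{"dx": -0.005, "dy": -0.002, "dz": 0.012, "rx": -0.0, "ry": 0.0, "rz": 0.0}
```

Request:
step_arm(
  plan=[
    {"dx": 0,"dy": 0,"dz": 0.01,"rx": 0,"ry": 0,"rz": 0,"claw": 0.4},
    {"dx": 0,"dy": 0,"dz": 0,"rx": 0,"ry": 0,"rz": 0,"claw": 1},
    {"dx": 0,"dy": 0,"dz": 0,"rx": 0,"ry": 0,"rz": 0,"claw": 1},
    {"dx": 0,"dy": 0,"dz": 0,"rx": 0,"ry": 0,"rz": 0,"claw": 1},
    {"dx": 0,"dy": 0,"dz": 0,"rx": 0,"ry": 0,"rz": 0,"claw": 1},
    {"dx": 0,"dy": 0,"dz": 0,"rx": 0,"ry": 0,"rz": 0,"claw": 1},
    {"dx": 0,"dy": 0,"dz": 0,"rx": 0,"ry": 0,"rz": 0,"claw": 1},
  ],
  grip_force=25,
)

```text
time_s: 26.85
ee_pos: [0.4519, -0.2104, 0.0402]
eef_rot: [-3.141, -0.0, 0.14]
force: [-1.2, 4.5, 5.8]
grip_width: 0.0282
grip_force: 25.0
```

Request:
step_arm(
  plan=[
    {"dx": 0,"dy": 0,"dz": -0.1,"rx": 0,"ry": 0,"rz": 0,"claw": 1},
    {"dx": 0,"dy": 0,"dz": -0.2,"rx": 0,"ry": 0,"rz": 0,"claw": 1},
    {"dx": 0,"dy": 0,"dz": -0.3,"rx": 0,"ry": 0,"rz": 0,"claw": 1},
    {"dx": 0,"dy": 0,"dz": -0.3,"rx": 0,"ry": 0,"rz": 0,"claw": 1},
    {"dx": 0,"dy": 0,"dz": -0.3,"rx": 0,"ry": 0,"rz": 0,"claw": 1},
    {"dx": 0,"dy": 0,"dz": 0,"rx": 0,"ry": 0,"rz": 0,"claw": 1},
    {"dx": 0,"dy": 0,"dz": 0,"rx": 0,"ry": 0,"rz": 0,"claw": 1},
  ],
)

```text
time_s: 27.55
ee_pos: [0.4517, -0.2105, 0.1598]
eef_rot: [3.141, -0.0, 0.14]
force: [0.2, 0.9, -2.2]
grip_width: 0.0283
grip_force: 25.0
```

```bash
python3 plan.py D ball 0.16 .042
```

```text
t 27.6 at [ 0.4517 -0.2105  0.1598] [ 3.1412e+00 -2.0000e-04  1.3980e-01] w 0.0283 F [ 0.2  0.9 -2.2] go [1.256e-01 4.992e-01 2.000e-04] 13 rows
{"dx": 0.149, "dy": -0.367, "dz": -0.0, "rx": 0.0, "ry": 0.0, "rz": -0.059}
{"dx": 0.182, "dy": -0.352, "dz": -0.0, "rx": 0.0, "ry": 0.0, "rz": -0.059}
{"dx": 0.214, "dy": -0.333, "dz": -0.0, "rx": 0.0, "ry": 0.0, "rz": -0.059}
{"dx": 0.244, "dy": -0.312, "dz": -0.0, "rx": 0.0, "ry": 0.0, "rz": -0.059}
{"dx": 0.272, "dy": -0.288, "dz": -0.0, "rx": 0.0, "ry": 0.0, "rz": -0.059}
{"dx": 0.297, "dy": -0.262, "dz": -0.0, "rx": 0.0, "ry": 0.0, "rz": -0.059}
{"dx": 0.32, "dy": -0.233, "dz": -0.0, "rx": 0.0, "ry": 0.0, "rz": -0.059}
{"dx": 0.34, "dy": -0.203, "dz": -0.0, "rx": 0.0, "ry": 0.0, "rz": -0.059}
{"dx": 0.357, "dy": -0.171, "dz": -0.0, "rx": 0.0, "ry": 0.0, "rz": -0.059}
{"dx": 0.372, "dy": -0.137, "dz": -0.0, "rx": 0.0, "ry": 0.0, "rz": -0.059}
{"dx": 0.383, "dy": -0.102, "dz": -0.0, "rx": 0.0, "ry": 0.0, "rz": -0.059}
{"dx": 0.39, "dy": -0.066, "dz": -0.0, "rx": 0.0, "ry": 0.0, "rz": -0.059}
{"dx": 0.395, "dy": -0.03, "dz": -0.0, "rx": 0.0, "ry": 0.0, "rz": -0.059}
```

Request:
step_arm(
  plan=[
    {"dx": 0.15,"dy": -0.37,"dz": 0,"rx": 0,"ry": 0,"rz": -0.059,"claw": 1},
    {"dx": 0.18,"dy": -0.35,"dz": 0,"rx": 0,"ry": 0,"rz": -0.059,"claw": 1},
    {"dx": 0.21,"dy": -0.33,"dz": 0,"rx": 0,"ry": 0,"rz": -0.059,"claw": 1},
    {"dx": 0.24,"dy": -0.31,"dz": 0,"rx": 0,"ry": 0,"rz": -0.059,"claw": 1},
    {"dx": 0.27,"dy": -0.29,"dz": 0,"rx": 0,"ry": 0,"rz": -0.059,"claw": 1},
    {"dx": 0.3,"dy": -0.26,"dz": 0,"rx": 0,"ry": 0,"rz": -0.059,"claw": 1},
    {"dx": 0.32,"dy": -0.23,"dz": 0,"rx": 0,"ry": 0,"rz": -0.059,"claw": 1},
    {"dx": 0.34,"dy": -0.2,"dz": 0,"rx": 0,"ry": 0,"rz": -0.059,"claw": 1},
    {"dx": 0.36,"dy": -0.17,"dz": 0,"rx": 0,"ry": 0,"rz": -0.059,"claw": 1},
    {"dx": 0.37,"dy": -0.14,"dz": 0,"rx": 0,"ry": 0,"rz": -0.059,"claw": 1},
  ],
)

```text
time_s: 28.55
ee_pos: [0.5472, 0.1742, 0.1579]
eef_rot: [-3.139, 0.002, 1.07]
force: [1.5, -0.0, -1.8]
grip_width: 0.0283
grip_force: 25.0
```

Request:
step_arm(
  plan=[
    {"dx": 0.38,"dy": -0.1,"dz": 0,"rx": 0,"ry": 0,"rz": -0.059,"claw": 1},
    {"dx": 0.39,"dy": -0.07,"dz": 0,"rx": 0,"ry": 0,"rz": -0.059,"claw": 1},
    {"dx": 0.4,"dy": -0.03,"dz": 0,"rx": 0,"ry": 0,"rz": -0.059,"claw": 1},
    {"dx": 0,"dy": 0,"dz": 0,"rx": 0,"ry": 0,"rz": 0,"claw": 1},
    {"dx": 0,"dy": 0,"dz": 0,"rx": 0,"ry": 0,"rz": 0,"claw": 1},
    {"dx": 0,"dy": 0,"dz": 0,"rx": 0,"ry": 0,"rz": 0,"claw": 1},
    {"dx": 0,"dy": 0,"dz": 0,"rx": 0,"ry": 0,"rz": 0,"claw": 1},
  ],
)

```text
time_s: 29.25
ee_pos: [0.5761, 0.2873, 0.1596]
eef_rot: [-3.141, 0.001, 1.343]
force: [0.6, 0.4, -1.7]
grip_width: 0.0285
grip_force: 25.0
```

```bash
python3 plan.py D ball 0.048 .2
```

```text
t 29.2 at [0.5761 0.2873 0.1596] [-3.1411e+00  5.0000e-04  1.3429e+00] w 0.0285 F [ 0.6  0.4 -1.7] go [ 0.0012  0.0014 -0.1116] 1 rows
{"dx": 0.017, "dy": 0.009, "dz": 1.116, "rx": -0.0, "ry": 0.0, "rz": 0.002}
```

Request:
step_arm(
  plan=[
    {"dx": 0.015,"dy": 0.01,"dz": 0.2,"rx": 0,"ry": 0,"rz": 0,"claw": 1},
    {"dx": 0,"dy": 0,"dz": 0.25,"rx": 0,"ry": 0,"rz": 0,"claw": 1},
    {"dx": 0,"dy": 0,"dz": 0.25,"rx": 0,"ry": 0,"rz": 0,"claw": 1},
    {"dx": 0,"dy": 0,"dz": 0.2,"rx": 0,"ry": 0,"rz": 0,"claw": 1},
    {"dx": 0,"dy": 0,"dz": 0.15,"rx": 0,"ry": 0,"rz": 0,"claw": 1},
    {"dx": 0,"dy": 0,"dz": 0.05,"rx": 0,"ry": 0,"rz": 0,"claw": 1},
    {"dx": 0,"dy": 0,"dz": 0.02,"rx": 0,"ry": 0,"rz": 0,"claw": 1},
    {"dx": 0,"dy": 0,"dz": 0.02,"rx": 0,"ry": 0,"rz": 0,"claw": 1},
    {"dx": 0,"dy": 0,"dz": 0,"rx": 0,"ry": 0,"rz": 0,"claw": 1},
    {"dx": 0,"dy": 0,"dz": 0,"rx": 0,"ry": 0,"rz": 0,"claw": 1},
  ],
)

```text
time_s: 30.25
ee_pos: [0.5778, 0.2897, 0.0467]
eef_rot: [3.141, -0.001, 1.345]
force: [0.5, -0.0, -1.8]
grip_width: 0.0284
grip_force: 25.0
```

```bash
python3 plan.py D ball 0.0402 .2
```

```text
t 30.2 at [0.5778 0.2897 0.0467] [ 3.1408e+00 -6.0000e-04  1.3447e+00] w 0.0284 F [ 0.5 -0.  -1.8] go [-0.0005 -0.001  -0.0065] 1 rows
{"dx": -0.011, "dy": -0.002, "dz": 0.065, "rx": 0.001, "ry": -0.0, "rz": 0.003}
```

Request:
step_arm(
  plan=[
    {"dx": -0.01,"dy": 0,"dz": 0.03,"rx": 0,"ry": 0,"rz": 0,"claw": 1},
    {"dx": 0,"dy": 0,"dz": 0.02,"rx": 0,"ry": 0,"rz": 0,"claw": 1},
    {"dx": 0,"dy": 0,"dz": 0.01,"rx": 0,"ry": 0,"rz": 0,"claw": 1},
    {"dx": 0,"dy": 0,"dz": 0.01,"rx": 0,"ry": 0,"rz": 0,"claw": 1},
    {"dx": 0,"dy": 0,"dz": 0,"rx": 0,"ry": 0,"rz": 0,"claw": 1},
    {"dx": 0,"dy": 0,"dz": 0,"rx": 0,"ry": 0,"rz": 0,"claw": 1},
  ],
)

```text
time_s: 30.85
ee_pos: [0.5773, 0.2886, 0.0402]
eef_rot: [3.141, 0.0, 1.345]
force: [-6.7, -3.7, 10.9]
grip_width: 0.0283
grip_force: 25.0
```

Request:
step_arm(
  plan=[
    {"dx": 0,"dy": 0,"dz": 0,"rx": 0,"ry": 0,"rz": 0,"claw": 0.4},
    {"dx": 0,"dy": 0,"dz": 0,"rx": 0,"ry": 0,"rz": 0,"claw": 0.4},
    {"dx": 0,"dy": 0,"dz": 0,"rx": 0,"ry": 0,"rz": 0,"claw": 0.4},
    {"dx": 0,"dy": 0,"dz": 0,"rx": 0,"ry": 0,"rz": 0,"claw": 0.4},
    {"dx": 0,"dy": 0,"dz": -0.2,"rx": 0,"ry": 0,"rz": 0,"claw": 0.4},
    {"dx": 0,"dy": 0,"dz": -0.3,"rx": 0,"ry": 0,"rz": 0,"claw": 0.4},
    {"dx": 0,"dy": 0,"dz": -0.4,"rx": 0,"ry": 0,"rz": 0,"claw": 0.4},
    {"dx": 0,"dy": 0,"dz": -0.4,"rx": 0,"ry": 0,"rz": 0,"claw": 0.4},
    {"dx": 0,"dy": 0,"dz": -0.4,"rx": 0,"ry": 0,"rz": 0,"claw": 0.4},
  ],
)

```text
time_s: 31.75
ee_pos: [0.5771, 0.2886, 0.2106]
eef_rot: [3.142, 0.0, 1.345]
force: [0.1, -0.5, -0.9]
grip_width: 0.0565
grip_force: 0.0
```

Request:
step_arm(
  plan=[
    {"dx": 0,"dy": -0.3,"dz": 0,"rx": 0,"ry": 0,"rz": 0,"claw": 0.4},
    {"dx": 0,"dy": -0.4,"dz": 0,"rx": 0,"ry": 0,"rz": 0,"claw": 0.4},
    {"dx": 0,"dy": -0.4,"dz": 0,"rx": 0,"ry": 0,"rz": 0,"claw": 0.4},
    {"dx": 0,"dy": -0.4,"dz": 0,"rx": 0,"ry": 0,"rz": 0,"claw": 0.4},
    {"dx": 0,"dy": -0.4,"dz": 0,"rx": 0,"ry": 0,"rz": 0,"claw": 0.4},
    {"dx": 0,"dy": 0,"dz": 0,"rx": 0,"ry": 0,"rz": 0,"claw": 0.4},
    {"dx": 0,"dy": 0,"dz": 0,"rx": 0,"ry": 0,"rz": 0,"claw": 0.4},
    {"dx": 0,"dy": 0,"dz": 0,"rx": 0,"ry": 0,"rz": 0,"claw": 0.4},
  ],
)

```text
time_s: 32.55
ee_pos: [0.3929, 0.3311, 0.209]
eef_rot: [3.141, -0.0, 1.344]
force: [0.6, 0.3, -0.3]
grip_width: 0.0563
grip_force: 0.0
```

Run:
```python
from plan import *
from scipy.optimize import least_squares
for v in ['side','top']:
    c=viewer.camera(v);X=cloud(c);cam=-np.array(c['R']).T@np.array(c['t']); im=c['img']
    save('f'+v+'.png',cv2.resize(im[90:240,220:360] if v=='side' else im[140:260,90:260],None,fx=3,fy=3,interpolation=cv2.INTER_CUBIC))
    for n in D:
        x=np.array(D[n])+([.001,.0003] if v=='side' else [-.001,-.0003])
        m=(np.hypot(X[...,0]-x[0],X[...,1]-x[1])<.022)&(X[...,2]>.022)&(X[...,2]<.1);p=X[m];f=p[p[:,2]<.055]
        if len(f)<10: print(v,n,len(f));continue
        r=least_squares(lambda q:np.hypot(f[:,0]-q[0],f[:,1]-q[1])-.015,x,loss='soft_l1',f_scale=.001).x
        print(v,n,len(f),'off mm',((r-x)*1000).round(1),'top',np.percentile(p[:,2],98).round(4),'head off',((np.median(p[p[:,2]>.058],0)[:2]-x)*1000).round(1))
```

```text
side ball 63 off mm [ 1.1 -1.3] top 0.0818 head off [ -1.6 -10.1]
side bar 37 off mm [2.1 6.8] top 0.0779 head off [ 0.8 -6.6]
side disc 96 off mm [1. 0.] top 0.0754 head off [-0.3 -6.5]
side cone 171 off mm [ 0.1 -1. ] top 0.0824 head off [-1.2 -6.8]
top ball 121 off mm [ 0.5 -1.6] top 0.0827 head off [-1.  -5.9]
top bar 131 off mm [ 0.4 -0.8] top 0.0787 head off [ 0.4 -3.3]
top disc 71 off mm [ 0.7 -0.5] top 0.0755 head off [ 0.7 -1.8]
top cone 86 off mm [ 0.1 -1.6] top 0.0846 head off [-1.8 -4.8]
```

View pics/fside.png

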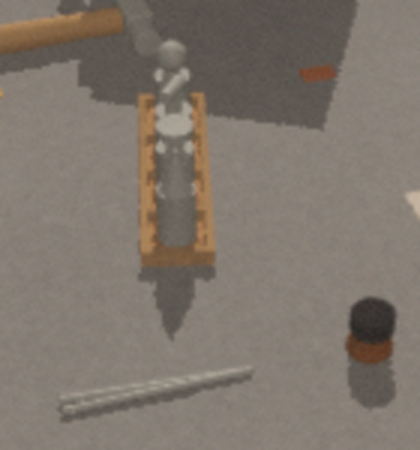

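View pics/ftop.png

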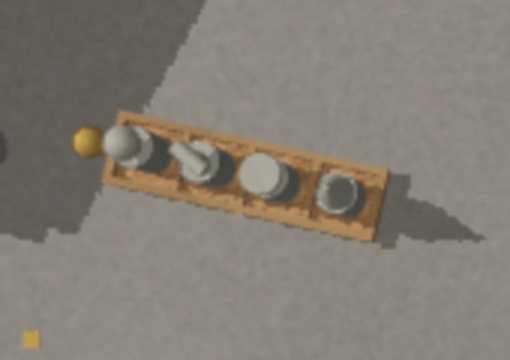

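The final top view shows, from the knob at (88,141), ball (125,145), bar (195,160), disc (265,177) and cone (340,192). All four are upright and within about 2 mm of centre in this view. The side view agrees, apart from the bar, whose foot is mostly hidden there.

```bash
python3 -c "
from station import hand_in
print(hand_in())"
```

```text
the job is handed in; nothing more can be done
None
```

I moved all four stakes to the empty rack in reverse order (from its knob: ball, bar, disc, cone), each upright and within about 2 mm of its compartment centre in the top view, and handed the job in at about 33 s of the 106 s allowed; the hand-in call returned no verdict.

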